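# Unclamp the transport board and stack the tins on the scale

### The job

The closed button tins on the wooden transport board are held down by an aluminium keeper bar under a hand nut; the nut has a left-hand thread, so turn it clockwise (seen from above) to loosen it, until there is room to lift the bar's hooked end free. Then slide the bar out by its black handle, lay it flat on the bench clear of the board and the scale, run the nut back down its stud to the stop so that it is not left loose, and stack all the tins flat in one column in the middle of the scale's pan, each squarely on the one below with its sides in line with the pan's edges. Leave the mug, the thread cone and the jar where they stand.

Things in the scene. Friction and masses are not known exactly. Their poses are not given: they have to be found in the camera images.
- nut_grip (a point): Centre of the upright wing plate (56 mm along x, 14 mm thick, 26 mm tall) of the steel hand nut; z up is its turning axis. Below it a 32 mm hub and a 38 mm washer, whose underside is 28 mm below this point. It stands on a stud near the +y end of the board; grip it across the 14 mm.
- nut (a joint): Turn of the hand nut in rad: 0 = screwed right down (the bar's clamped height), growing as it turns CLOCKWISE seen from above (left-hand thread); nut and washer then rise 3 mm per rad. Stops at 0 and at 4.2 (12.6 mm up); it cannot come off. It stays where it is left and needs about 0.15 N m.
- bar_grip (a point): Centre of the black block handle (18 mm along x, 50 along y, 30 tall) in the middle of the loose aluminium keeper bar, 180 g. The bar is flat, 36 mm wide (x), 8 thick, reaching 148 mm either way along y; underside 23 mm below this point. To free it once the nut is up 6 mm or more: lift it about 7 mm, slide it 45 mm or more along its -y from under the washer, lift away.
- bar_end (a point): Middle of the underside of the bar's +y end, same axes as bar_grip. A slot 13 mm wide, open at this end and 29 mm deep, straddles the stud; beside it two prongs, 6 mm long, reach 5 mm below the underside and hook over the outer (+y) face of the rest under the nut, so the bar cannot slide until lifted.
- board: Fixed wooden board, 170 mm (x) by y = -157 to 163 mm, 8 thick; origin on the bench. Tins stand on it at up to six places: x = -35 or 35, y = -110, -30 or 50 mm. Two rests 36 mm wide (x), tops 42 mm above the bench, carry the bar: at y = 132 (30 long, with the 10 mm stud, 74 high, and the nut) and y = -70 (14 long).
- pan (a point): Centre of the top face of the blue square pan (180 by 180 mm, edges along x and y, 50 mm above the bench) of the bench scale. The scale is fixed and its pan does not sink; its housing, 200 mm by 190 mm, has a 24 mm high keypad on the -x side that reaches 153 mm from this point.
- cup_c (a point): bystander: turquoise mug, 80 mm across plus a handle, 100 mm tall; point half-way up its axis
- cone_c (a point): bystander: cream thread cone, 68 mm across at the foot, 140 mm tall; point half-way up its axis
- jar_c (a point): bystander: closed jar, 60 mm across, 90 mm tall; point half-way up its axis
- tin0_c (a point): Centre of a closed square tin, 48 by 48 mm, 32 mm tall (edges along x and y, z towards its lid), 100 to 220 g; it may lie either way up; may be absent.
- tin1_c (a point): Centre of a closed square tin, 48 by 48 mm, 32 mm tall (edges along x and y, z towards its lid), 100 to 220 g; it may lie either way up; may be absent.
- tin2_c (a point): Centre of a closed square tin, 48 by 48 mm, 32 mm tall (edges along x and y, z towards its lid), 100 to 220 g; it may lie either way up; may be absent.
- tin3_c (a point): Centre of a closed square tin, 48 by 48 mm, 32 mm tall (edges along x and y, z towards its lid), 100 to 220 g; it may lie either way up; may be absent.
- tin4_c (a point): Centre of a closed square tin, 48 by 48 mm, 32 mm tall (edges along x and y, z towards its lid), 100 to 220 g; it may lie either way up; may be absent.
- tin5_c (a point): Centre of a closed square tin, 48 by 48 mm, 32 mm tall (edges along x and y, z towards its lid), 100 to 220 g; it may lie either way up; may be absent.
Things that resemble listed ones, but are neither listed nor needed, are in the scene too. Leave any orange look-alike of the part that bears tin3_c alone.

How it is judged:
By the outcome, as a careful person would: the job done as asked, in the order asked, and still so for the second after the job is handed in, with the robot touching nothing.
Of tin0, tin1, tin2, tin3, tin4, tin5 only 3 to 6 are there at a start; the rules pass over those that are not, and their reading is None.
At some moment in a run one of tin0, tin1, tin2, tin3, tin4, tin5 may be knocked a few centimetres aside while the robot is not near it.
It also fails if it takes over 210 s, if anything falls off the work surface, if the arm or the gripper's body presses on something with over 40 N, if the wrist force passes 120 N, or if a joint passes its speed limit or range.

### The arm

A 7-joint arm with a two-finger parallel gripper is mounted at the origin on the work surface. World frame = base frame: x ahead of the robot, y to its left, z up, the work surface at z = 0. Lengths are in m, angles in rad, forces in N, time in s.
With the tool pointing down it reaches from about 0.35 to 0.9 m from the base axis. Payload 7.2 kg.
Tool frame: the origin (TCP) lies midway between the tips of the shut fingers; the grasp point (between the pads) lies 19 mm behind it; z points along the fingers, y is the direction in which the jaws open and shut (so a half turn about z gives the same grasp; the last joint's range is limited). The gripper opens to 85 mm and grips with 20 to 120 N. Pads are 22 mm wide; open, the fingers measure 114 mm over their backs; the gripper's body (76 mm by 85 mm) begins 54 mm behind the grasp point. The pads swing forward as they close: fully open they stand 13 mm farther back than shut.
Start: joints at [1.137, 0.411, -0.013, 1.596, 0.006, 1.134, -0.082], TCP at [0.224, -0.584, 0.231] pointing down, gripper open.
Joint ranges: [-2.95, 2.95], [-0.29, 1.99], [-1.47, 1.44], [0.14, 2.54], [-1.03, 4.17], [0.13, 1.85], [-2.86, 2.86]. Speed limits (rad/s): [2.39, 2.39, 3.01, 3.01, 3.14, 3.14, 3.14].

### API

Orientations are given as a unit quaternion [w, x, y, z].
In Python, from rig import arm, get_image, camera_info, ticket, spot_in, trace, place_of gives the robot as it stands.
- The arm moves only by the shell command python3 -m crank 'ROWS' [OPENING] [FORCE]. ROWS is JSON, a list of rows, each a list of 2 entries, a list of its own where there are three numbers: the shift along the tool's x, y, z in m, then the turn about the tool's z in rad. A call has 1 to 12 rows; each row shifts and turns the pose as measured when the row begins, along the tool's axes as they then stand; what a row does not reach is not made up. A row lasts 1/12 s, in which the tool goes at most 41.7 mm and 7.16 degrees, less where a joint would pass 70% of its speed; a pose out of reach is approached as far as the arm can. A call is refused whole if a number of a shift passes 0.0417 or a number of a turn 0.125, either way. A call with a gripper value outside its range is refused whole. OPENING is the opening, from -1 (shut) to 1 (fully open), set as the call begins (- or left out, the last holds). The fingers move at their own pace and stop on an object; FORCE is the grip in N (left out, the last holds). Time passes only in rows, so rows that do not move let the fingers close. It gives the time, the measured TCP pose, the force and the opening at its end, in the units of the state.
- arm.get_obs(): the state, without advancing time (a new reading comes with each control period).
- get_image(name): name is "side" or "top"; returns (picture, depth): 400x640x3 uint8, red, green, blue; 400x640 float32, m along the optical axis (not along the pixel's ray), 0 where there is no reading.
- camera_info(name): a dict with "fov_y" (degrees; the focal length in pixels is half the picture's height over the tangent of half this angle, whatever the lens; pixels are square), "cx", "cy" (the principal point, pixels), "rvec" (rotation vector, rad) and "tvec" (3), from world to camera coordinates, as OpenCV has them. Camera axes: x right, y down, z forward; pixel columns grow to the right and rows downward; lengths in m; the calibration is good to about 2 mm. A picture is of the moment at which its call begins. camera_info takes no time and is no camera call.
- ticket.finish_job(): hands the job in, once; it reports no verdict.
Trained networks look in the newest picture that a camera, given by its name, has taken for a name from the list of things; names that differ only in an ending like _2 or _b are one class to them, and where a whole thing is asked for, a point or a joint stands for the part that bears it (a point fixed in the world has none). Each returns a list of dicts, best first, with "conf" (0 to 1); they miss things now and then, are a little off and sometimes report something else, mostly with a low value. They report only what shows in the picture. A call takes as long as a camera call. They do not tell look-alikes from the thing itself.
- spot_in(thing, camera): "location" ([column, row] in pixels, amid what is visible of it).
- trace(thing, camera): "pixels" (400x640 bool, what is visible of it) and "location" ([column, row] in pixels, amid what is visible of it).
- place_of(thing, camera): "location" ([column, row] in pixels: a listed point, or the origin of a listed thing).
The state is a dict: "time": time; "q": joint angles; "qvel": joint speeds; "joint_torque": joint torques, N m; "position": TCP position; "ee_rot": TCP orientation; "contact_force": force on the tool from outside, world axes, zero at the start; "wrist_torque": the same for the moment, N m; "grip_width": opening from 0.0 (shut) to 1.0 (fully open).
Only numpy, scipy, OpenCV 4.12 (cv2) and the standard library are available. Lean on these libraries where they do the work, as an engineer would, in place of code of your own. Each camera call takes 0.05 s, during which the arm holds its last target.

## Working session

There is one attempt and no reset: what is moved stays moved. The work goes in short steps, Python scripts to look and compute and a shell command to move; the robot and the scene stay as the last step left them, time stands still between calls to the robot, and variables do not carry over. Pictures are saved under pics/ and viewed, and the job is handed in when it is done.

```bash
ls; mkdir -p pics; cat > h.py <<'E'
import numpy as np, cv2
from rig import arm, get_image, camera_info, ticket, spot_in, trace, place_of
from scipy.spatial.transform import Rotation as R
def cam(n):
    c=camera_info(n); f=200/np.tan(np.radians(c['fov_y'])/2)
    return f,c['cx'],c['cy'],cv2.Rodrigues(np.array(c['rvec'],float))[0],np.array(c['tvec'],float)
def ray(n,px):
    f,cx,cy,Rm,t=cam(n); d=Rm.T@np.array([(px[0]-cx)/f,(px[1]-cy)/f,1]); return -Rm.T@t,d
def atz(n,px,z):
    o,d=ray(n,px); return o+d*(z-o[2])/d[2]
def proj(n,p):
    f,cx,cy,Rm,t=cam(n); q=Rm@np.array(p)+t; return np.array([cx+f*q[0]/q[2],cy+f*q[1]/q[2]])
def cloud(n,dep):
    f,cx,cy,Rm,t=cam(n); v,u=np.mgrid[:400,:640]
    P=np.stack([(u-cx)/f*dep,(v-cy)/f*dep,dep],-1)-t
    P=P@Rm; P[dep==0]=np.nan; return P
def save(n,im,box=None,s=1):
    if box: im=im[box[1]:box[3],box[0]:box[2]]
    im=cv2.resize(im,None,fx=s,fy=s,interpolation=cv2.INTER_CUBIC)
    cv2.imwrite('pics/'+n+'.png',im[...,::-1])
E
python3 - <<'E'
from h import *
for n in('side','top'):
    im,d=get_image(n); save(n+'0',im); print(n,camera_info(n)); np.save(n+'0.npy',d)
o=arm.get_obs();print({k:np.round(v,3) for k,v in o.items()})
E
```

```text
pics
side {'fov_y': 56.62347388972646, 'cx': 318.8125544607477, 'cy': 200.4304908953601, 'rvec': array([ 0.28478807, -2.86788019,  1.06032304]), 'tvec': array([0.63352403, 0.15228579, 0.91028591])}
top {'fov_y': 51.71858604624003, 'cx': 313.4698819158981, 'cy': 203.30795706793276, 'rvec': array([ 2.13895111, -2.19312576,  0.13606876]), 'tvec': array([0.02798819, 0.6483343 , 1.03454905])}
{'time': np.float64(0.1), 'q': array([ 1.137,  0.412, -0.013,  1.597,  0.006,  1.134, -0.082]), 'qvel': array([ 0.   , -0.001,  0.001, -0.003, -0.   ,  0.   ,  0.001]), 'joint_torque': array([ 4.0000e-03, -6.0183e+01,  6.8500e-01, -3.0009e+01,  1.4000e-02,
        6.0000e-03, -0.0000e+00]), 'position': array([ 0.223, -0.583,  0.231]), 'ee_rot': array([-0.001,  0.983,  0.182, -0.   ]), 'contact_force': array([-0.668,  0.223, -0.665]), 'wrist_torque': array([-0.007, -0.081,  0.006]), 'grip_width': np.float64(1.001)}
```

View pics/side0.png

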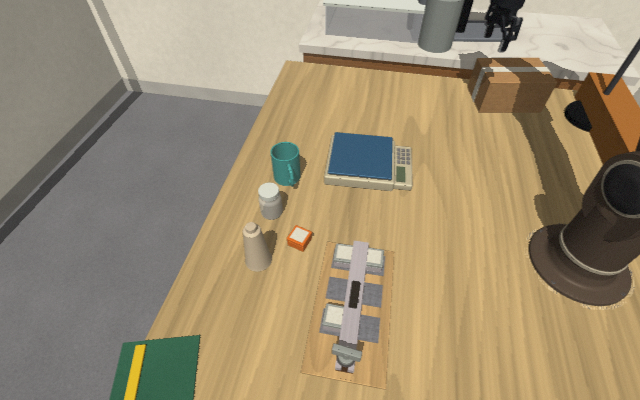

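View pics/top0.png

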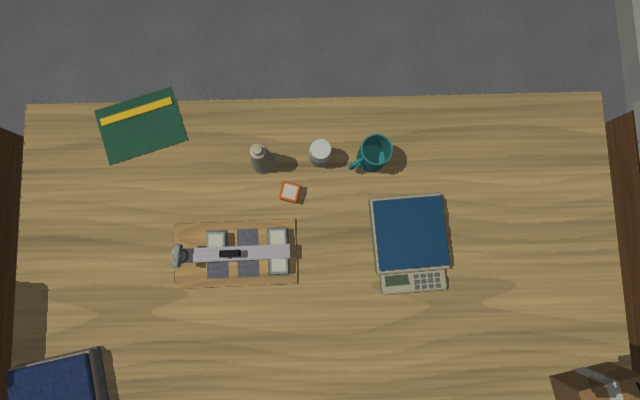

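```bash
python3 - <<'E'
from h import *
im=cv2.imread('pics/top0.png')[...,::-1]
save('crop0',im,(165,170,315,300),5)
im=cv2.imread('pics/side0.png')[...,::-1]
save('crop1',im,(280,220,420,390),4)
P=cloud('top',np.load('top0.npy'))
for n,(u,v) in dict(t1=(216,238),t2=(278,236),t3=(278,266),e1=(248,236),e2=(218,268),e3=(248,266),bar=(270,251),handle=(230,254),nut=(178,255),orange=(290,192),pan=(410,234),mug=(375,150),jar=(320,148),cone=(257,150),brd=(190,230),boardcorner=(296,222)).items(): print(n,np.round(P[v,u],4))
for t in ['nut_grip','bar_grip','bar_end','board','pan','tin0_c']:
    for c in ('top','side'):
        print(t,c,[(np.round(r['location'],1),round(r['conf'],2)) for r in place_of(t,c)])
E
```

```text
t1 [0.5652 0.2638 0.0395]
t2 [0.5663 0.105  0.0397]
t3 [0.4902 0.1061 0.0406]
e1 [0.5695 0.1862 0.0107]
e2 [0.488  0.2654 0.0089]
e3 [0.4911 0.1871 0.0082]
bar [0.5286 0.125  0.0506]
handle [0.5237 0.2208 0.0777]
nut [0.5245 0.344  0.0912]
orange [0.6803 0.0722 0.0356]
pan [ 0.5625 -0.2321  0.0504]
mug [ 0.7935 -0.159   0.0093]
jar [ 0.7823 -0.0076  0.0891]
cone [0.7678 0.144  0.1406]
brd [0.589  0.3384 0.0119]
boardcorner [0.6039 0.0593 0.0016]
nut_grip top [(array([180.1, 258.1]), 0.65)]
nut_grip side [(array([344.9, 353. ]), 0.93)]
bar_grip top [(array([229.2, 253.7]), 0.73)]
bar_grip side [(array([355.5, 290.7]), 0.59)]
bar_end top []
bar_end side [(array([342.5, 373.7]), 0.71)]
board top [(array([236.8, 253.6]), 0.87), (array([276. , 238.7]), 0.24)]
board side [(array([349.4, 307.7]), 0.74)]
pan top [(array([410.5, 230.3]), 0.74)]
pan side [(array([361.3, 153.9]), 0.65)]
tin0_c top [(array([278.6, 262.5]), 0.72)]
tin0_c side [(array([375.2, 261.1]), 0.56)]
```

View pics/crop0.png

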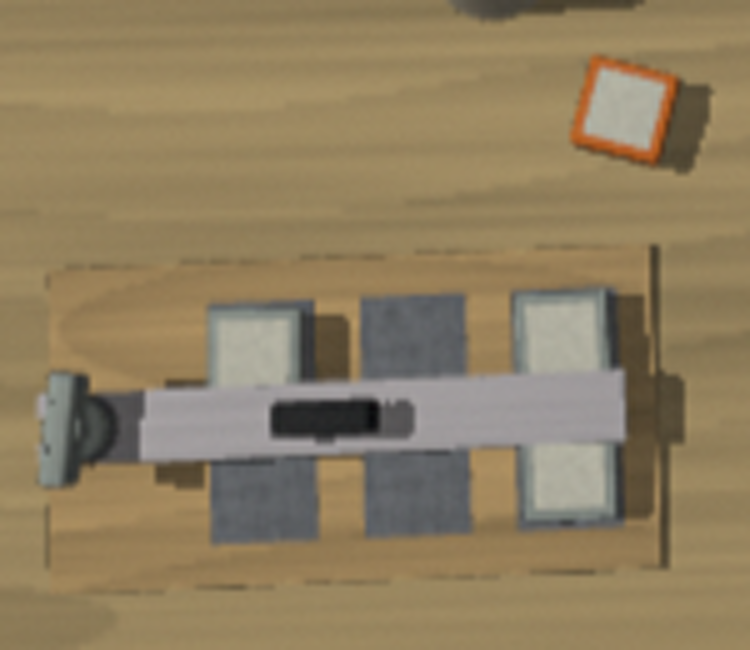

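View pics/crop1.png

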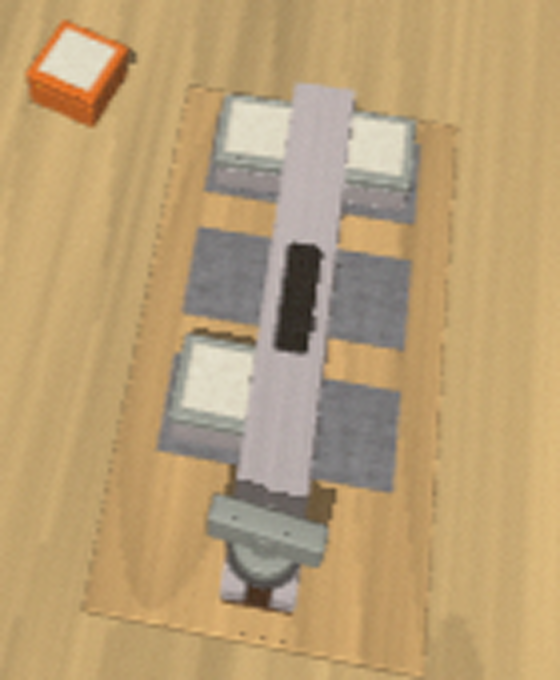

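```bash
cat >> h.py <<'E'
def rect(Q):
    (c,s,a)=cv2.minAreaRect((Q[:,:2]*1000).astype(np.float32)); 
    if a>45:a-=90;s=s[::-1]
    return np.round(c,1),np.round(s,1),round(a,2)
def comp(P,lo,hi,zlo,zhi):
    m=(P[...,0]>lo[0])&(P[...,0]<hi[0])&(P[...,1]>lo[1])&(P[...,1]<hi[1])&(P[...,2]>zlo)&(P[...,2]<zhi)
    return m
E
python3 - <<'E'
from h import *
for n in('top','side'):
    P=cloud(n,np.load(n+'0.npy'))
    print(n,'bench z',np.nanmedian(P[comp(P,(.3,-.05),(.4,.3),-.02,.02)][:,2]))
    for nm,lo,hi,a,b in [('bar',(.48,.05),(.58,.32),.045,.056),('handle',(.5,.17),(.55,.26),.068,.09),('nut',(.48,.3),(.58,.39),.083,.1),('pan',(.45,-.36),(.68,-.1),.044,.056),
      ('t1',(.52,.22),(.62,.31),.034,.043),('t2',(.55,.06),(.62,.15),.034,.043),('t3',(.44,.06),(.51,.15),.034,.043),('orange',(.63,.03),(.73,.12),.025,.045),('board',(.42,.0),(.63,.42),.0045,.0125)]:
        m=comp(P,lo,hi,a,b); m=cv2.morphologyEx(m.astype(np.uint8),cv2.MORPH_OPEN,np.ones((2,2))).astype(bool)
        Q=P[m]
        if len(Q)>5: print(nm,len(Q),rect(Q),np.round(np.median(Q,0),4))
f=cam('top')[0];print(f)
for c,t,z in [('top','nut_grip',.078),('side','nut_grip',.078),('top','bar_grip',.065),('side','bar_grip',.065),('top','board',0),('side','board',0),('top','pan',.05),('side','pan',.05)]:
    get_image(c); print(t,c,[np.round(atz(c,r['location'],z),4) for r in place_of(t,c)][:1])
E
```

```text
top bench z 0.00041555082135829517
bar 1216 (array([516. , 201.1]), array([ 20.8, 254.6]), 7.61) [nan nan nan]
handle 154 (array([522.3, 224.9]), array([17.6, 53. ]), -1.42) [nan nan nan]
nut 146 (array([516.3, 353.8]), array([65.6, 19.6]), -25.51) [nan nan nan]
pan 4912 (array([ 562.1, -253. ]), array([171.4, 198.6]), 9.02) [nan nan nan]
t1 234 (array([559.9, 261.9]), array([38.5, 50.9]), 1.83) [nan nan nan]
t2 216 (array([566.6, 105.8]), array([36.4, 44.8]), -1.5) [nan nan nan]
t3 210 (array([485.5, 103.8]), array([39.6, 45.7]), -1.52) [nan nan nan]
orange 337 (array([682.6,  71.7]), array([50. , 46.9]), -14.91) [0.679  0.0715 0.0324]
board 4856 (array([515.6, 217.6]), array([170.7, 310.3]), 3.86) [nan nan nan]
side bench z -0.00039660493449166255
bar 1463 (array([523.2, 184.9]), array([ 37.4, 274. ]), 0.9) [nan nan nan]
handle 202 (array([523.3, 218.3]), array([18.4, 62.5]), 0.91) [0.5234 0.227  0.079 ]
nut 252 (array([514.5, 348.5]), array([65.7, 32.2]), 23.46) [0.5212 0.3524 0.0889]
pan 2577 (array([ 562.9, -260.3]), array([181.2, 236.8]), 2.9) [nan nan nan]
t1 412 (array([nan, nan]), array([0., 0.]), 0.0) [nan nan nan]
t2 270 (array([565.5, 110.8]), array([37.2, 47.5]), 2.19) [0.5653 0.1139 0.0398]
t3 292 (array([486.8,  97.9]), array([40.9, 66.7]), 1.41) [0.4878 0.1089 0.0394]
orange 331 (array([677.7,  67.7]), array([44.3, 64.2]), -18.04) [nan nan nan]
board 6848 (array([522.9, 221.6]), array([170.1, 320.5]), 0.99) [nan nan nan]
412.6295796312441
nut_grip top [array([0.5238, 0.3504, 0.078 ])]
nut_grip side [array([0.5181, 0.354 , 0.078 ])]
bar_grip top [array([0.5325, 0.2207, 0.065 ])]
bar_grip side [array([0.5259, 0.2252, 0.065 ])]
board top [array([0.5289, 0.2193, 0.    ])]
board side [array([0.5298, 0.2266, 0.    ])]
pan top [array([ 0.5733, -0.2394,  0.05  ])]
pan side [array([ 0.5633, -0.2356,  0.05  ])]
```

```bash
python3 - <<'E'
from h import *
def q(c,L,z,off,s):
    for u,v in L: print(c,np.round(atz(c,(off[0]+u/s,off[1]+v/s),z)*1000,1))
print('board');q('top',[(48,268),(655,247),(665,568),(48,592)],.008,(165,170),5)
q('side',[(190,86),(457,127),(425,672),(83,612)],.008,(280,220),4)
print('bar -y end');q('top',[(625,372),(625,440)],.05,(165,170),5); q('side',[(292,83),(355,88)],.05,(280,220),4)
print('bar near nut');q('top',[(143,392),(143,461)],.05,(165,170),5)
q('side',[(238,482),(308,495)],.05,(280,220),4)
print('handle top');q('top',[(272,402),(378,400),(378,434),(272,438)],.08,(165,170),5)
q('side',[(291,242),(321,246),(306,352),(276,348)],.08,(280,220),4)
print('wing top');q('top',[(52,370),(88,374),(76,486),(38,484)],.091,(165,170),5)
q('side',[(213,492),(328,526)],.091,(280,220),4)
E
python3 - <<'E'
from h import *
im=cv2.imread('pics/top0.png')[...,::-1]; save('crop2',im,(360,180,460,305),6)
im=cv2.imread('pics/side0.png')[...,::-1]; save('crop3',im,(315,120,425,200),7)
save('crop4',im,(320,325,380,385),10)
E
```

```text
board
top [607.2 380.4   8. ]
top [610.4  58.9   8. ]
top [442.3  57.2   8. ]
top [438.4 378.2   8. ]
side [610.8  64.4   8. ]
side [442.6  62.    8. ]
side [436.7 378.1   8. ]
side [605.5 384.    8. ]
bar -y end
top [543.9  74.1  50. ]
top [509.7  74.8  50. ]
side [546.4  78.5  50. ]
side [508.9  74.7  50. ]
bar near nut
top [540. 318.  50.]
top [505.4 317.7  50. ]
side [539.6 320.7  50. ]
side [504.7 320.3  50. ]
handle top
top [533.1 246.3  80. ]
top [532.8 194.3  80. ]
top [516.2 194.4  80. ]
top [515.6 246.3  80. ]
side [531.9 200.6  80. ]
side [516.  199.8  80. ]
side [515.9 260.4  80. ]
side [531.1 261.3  80. ]
wing top
top [551.2 350.7  91. ]
top [548.8 333.2  91. ]
top [495.1 338.4  91. ]
top [496.5 356.8  91. ]
side [549.5 342.6  91. ]
side [494.9 347.5  91. ]
```

View pics/crop2.png

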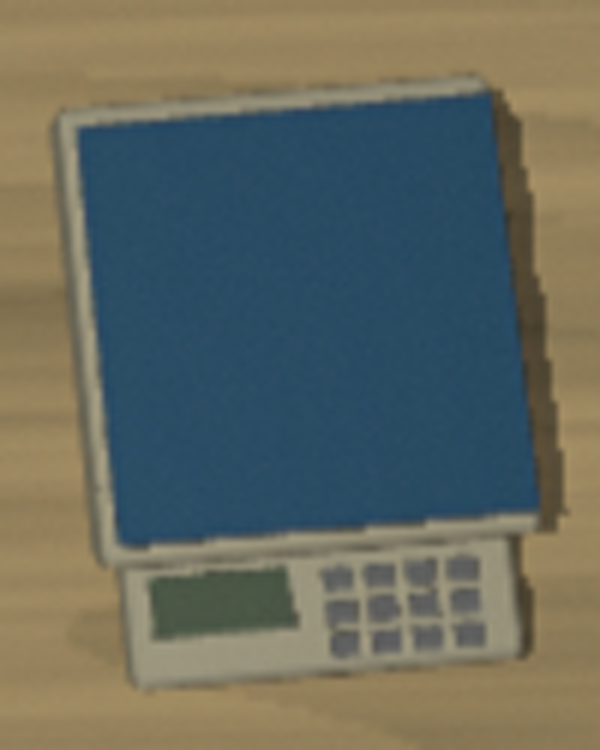

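View pics/crop3.png

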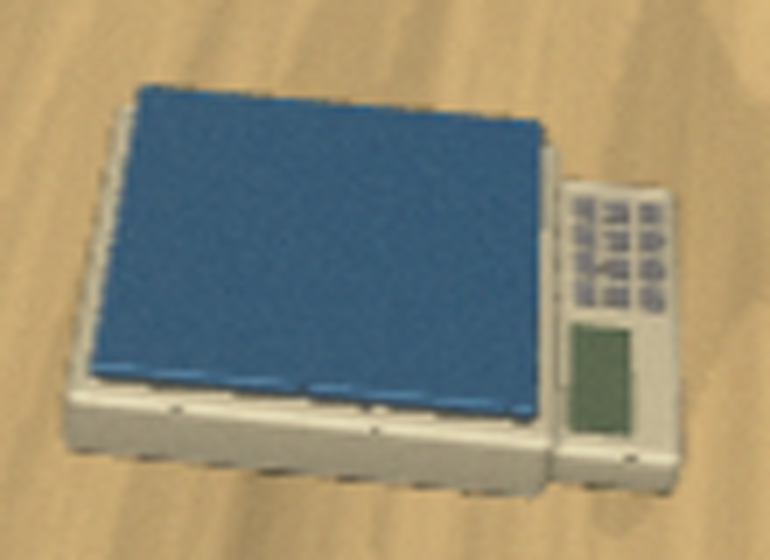

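View pics/crop4.png

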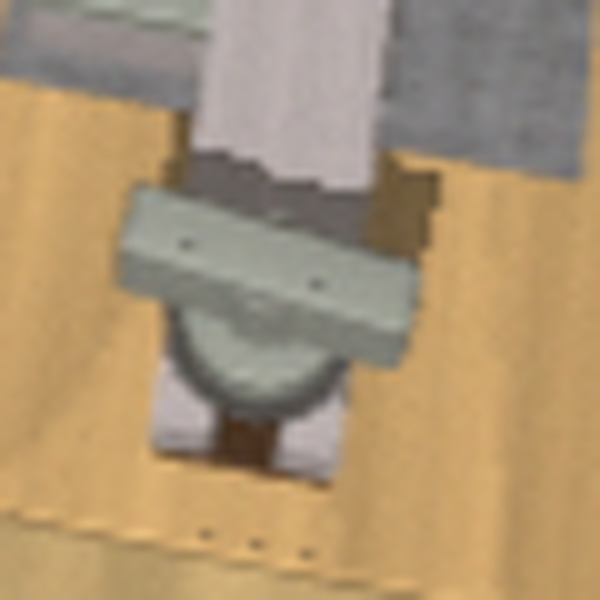

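```bash
python3 - <<'E'
from h import *
def q(c,L,z,off,s):
    A=np.array([atz(c,(off[0]+u/s,off[1]+v/s),z)*1000 for u,v in L])[:,:2]
    print(c,np.round(A,1).tolist(),A.mean(0).round(1), [np.degrees(np.arctan2(*(A[(i+1)%4]-A[i])[::-1])).round(2) for i in range(4)])
q('top',[(78,127),(492,93),(540,513),(118,546)],.05,(360,180),6)
q('side',[(140,87),(542,121),(536,405),(93,364)],.05,(315,120),7)
E
```

```text
top [[649.2, -141.3], [659.5, -320.1], [480.5, -329.4], [471.4, -150.7]] [ 565.2 -235.4] [np.float64(-86.69), np.float64(-177.03), np.float64(92.92), np.float64(3.01)]
side [[657.9, -314.4], [480.7, -325.9], [470.7, -151.0], [647.0, -139.2]] [ 564.1 -232.6] [np.float64(-176.31), np.float64(93.26), np.float64(3.82), np.float64(-86.42)]
```

```bash
cat >> h.py <<'E'
def to(x,y,z,yaw=None):
    o=arm.get_obs(); w=o['ee_rot']; r=R.from_quat([w[1],w[2],w[3],w[0]]); M=r.as_matrix()
    cy=np.degrees(np.arctan2(M[1,0],M[0,0]))
    d=M.T@(np.array([x,y,z])-o['position'])
    print('t',round(float(o['time']),2),'pos',np.round(o['position'],4),'yaw',round(cy,2),'tilt',np.round(M[:,2],4),'q7',round(o['q'][6],3),'F',np.round(o['contact_force'],1),'T',np.round(o['wrist_torque'],2),'w',round(float(o['grip_width']),3))
    print('shift',np.round(d,4),'min rows',np.ceil(np.abs(d).max()/.0417), 'turn(rad)',None if yaw is None else round(-np.radians((yaw-cy+180)%360-180),4))
E
python3 -c "
from h import *
to(.5225,.3495,.231,174.5)"
```

```text
t 1.5 pos [ 0.2236 -0.5837  0.2313] yaw 20.96 tilt [ 0. -0. -1.] q7 -0.082 F [ 0.2  0.4 -0.4] T [0.07 0.03 0.  ] w 0.996
shift [ 6.130e-01 -7.645e-01  3.000e-04] min rows 19.0 turn(rad) -2.6798
```

```bash
python3 -m crank '[[[0.0255,-0.0319,0],0],[[0.0255,-0.0319,0],0],[[0.0255,-0.0319,0],0],[[0.0255,-0.0319,0],0],[[0.0255,-0.0319,0],0],[[0.0255,-0.0319,0],0],[[0.0255,-0.0319,0],0],[[0.0255,-0.0319,0],0],[[0.0255,-0.0319,0],0],[[0.0255,-0.0319,0],0],[[0.0255,-0.0319,0],0],[[0.0255,-0.0319,0],0]]' 1
python3 -c "
from h import *
to(.5225,.3495,.231,174.5)"
```

```text
time: 2.5
position: [0.3723, -0.1138, 0.229]
ee_rot: [0.005, 0.985, 0.174, 0.0]
contact_force: [1.2, -0.4, 0.1]
grip_width: 0.998
t 2.5 pos [ 0.3723 -0.1138  0.229 ] yaw 20.06 tilt [ 0.002  -0.0093 -1.    ] q7 -1.068 F [ 1.2 -0.4  0.1] T [-0.04 -0.08 -0.01] w 0.998
shift [ 0.3    -0.3836 -0.006 ] min rows 10.0 turn(rad) -2.6955
```

```bash
python3 -m crank '[[[0.0255,-0.0319,0],0],[[0.0255,-0.0319,0],0],[[0.0255,-0.0319,0],0],[[0.0255,-0.0319,0],0],[[0.0255,-0.0319,0],0],[[0.0255,-0.0319,0],0],[[0.0255,-0.0319,0],0],[[0.0255,-0.0319,0],0],[[0.0255,-0.0319,0],0],[[0.0255,-0.0319,0],0],[[0.0255,-0.0319,0],0],[[0.0195,-0.035,-0.006],0]]' 1
python3 -m crank '[[[0,0,0],-0.125],[[0,0,0],-0.125],[[0,0,0],-0.125],[[0,0,0],-0.125],[[0,0,0],-0.125],[[0,0,0],-0.125],[[0,0,0],-0.125],[[0,0,0],-0.125],[[0,0,0],-0.125],[[0,0,0],-0.125],[[0,0,0],-0.125],[[0,0,0],-0.125]]'
python3 -m crank '[[[0,0,0],-0.125],[[0,0,0],-0.125],[[0,0,0],-0.125],[[0,0,0],-0.125],[[0,0,0],-0.125],[[0,0,0],-0.125],[[0,0,0],-0.125],[[0,0,0],-0.125],[[0,0,0],-0.125],[[0,0,0],-0.065],[[0,0,0],0]]'
python3 -c "
from h import *
to(.5225,.3495,.12,174.5)"
```

```text
time: 3.5
position: [0.5245, 0.3609, 0.233]
ee_rot: [0.008, 0.985, 0.17, 0.005]
contact_force: [0.6, -0.6, 0.4]
grip_width: 0.998
time: 4.5
position: [0.5213, 0.3764, 0.2318]
ee_rot: [0.006, 0.603, 0.798, 0.0]
contact_force: [0.4, 0.7, -0.4]
grip_width: 0.998
time: 5.42
position: [0.5241, 0.3737, 0.2306]
ee_rot: [0.005, 0.048, 0.999, -0.004]
contact_force: [-0.5, 0.0, -0.4]
grip_width: 1.0
t 5.42 pos [0.5241 0.3737 0.2306] yaw 174.53 tilt [ 0.0104 -0.0089 -0.9999] q7 0.229 F [-0.5  0.  -0.4] T [-0.07  0.01 -0.01] w 1.0
shift [ 0.0005 -0.0234  0.1107] min rows 3.0 turn(rad) 0.0006
```

```bash
python3 -m crank '[[[0,-0.012,0.03],0],[[0,-0.0114,0.04],0],[[0,0,0.025],0],[[0,0,0.01],0],[[0,0,0],0]]' 1
python3 - <<'E'
from h import *
to(.5225,.3495,.069,174.5)
for n,b in (('top',(120,200,260,310)),('side',(270,260,430,400))):
    im,d=get_image(n); save(n+'1',im,b,4)
    print(n,proj(n,arm.get_obs()['position']))
E
```

```text
time: 5.83
position: [0.5244, 0.3495, 0.1238]
ee_rot: [0.007, 0.054, 0.998, -0.003]
contact_force: [0.4, -0.6, 0.1]
grip_width: 1.001
t 5.83 pos [0.5244 0.3495 0.1238] yaw 173.77 tilt [ 0.0134 -0.0063 -0.9999] q7 0.161 F [ 0.4 -0.6  0.1] T [-0.01  0.01 -0.02] w 1.001
shift [0.0026 0.0001 0.0548] min rows 2.0 turn(rad) -0.0128
top [170.88161712 255.15509974]
side [346.67747294 343.24637935]
```

View pics/top1.png

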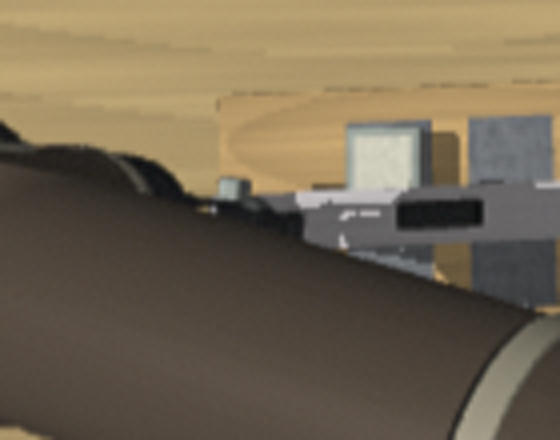

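View pics/side1.png

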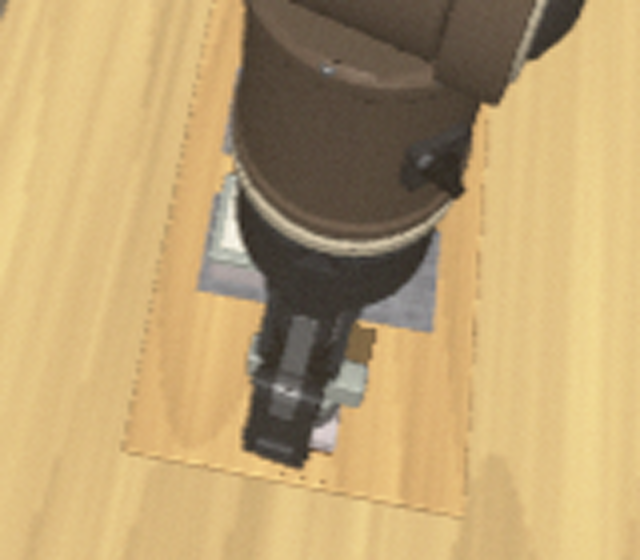

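```bash
python3 -m crank '[[[0.0026,0,0.03],-0.012],[[0,0,0.018],0],[[0,0,0.0055],0],[[0,0,0],0]]' 0
python3 -c "
from h import *
to(.5225,.3495,.069,174.5)"
```

```text
time: 6.27
position: [0.526, 0.3558, 0.0786]
ee_rot: [0.012, 0.049, 0.999, 0.002]
contact_force: [-1.5, -1.0, -0.1]
grip_width: 0.504
t 6.27 pos [0.526  0.3558 0.0786] yaw 174.39 tilt [ 0.0235  0.0029 -0.9997] q7 0.127 F [-1.5 -1.  -0.1] T [-0.01  0.06 -0.02] w 0.504
shift [ 0.0031 -0.0067  0.0094] min rows 1.0 turn(rad) -0.0019
```

```bash
python3 -m crank '[[[0.003,-0.006,0],0],[[0,0,0.005],0],[[0,0,0.004],0],[[0,0,0],0],[[0,0,0],0]]' 0
python3 -c "
from h import *
to(.5225,.3495,.069,174.5)"
```

```text
time: 6.68
position: [0.5237, 0.3516, 0.0733]
ee_rot: [0.014, 0.049, 0.999, 0.004]
contact_force: [0.0, -0.3, -0.3]
grip_width: 0.5
t 6.68 pos [0.5237 0.3516 0.0733] yaw 174.33 tilt [ 0.0277  0.0062 -0.9996] q7 0.118 F [ 0.  -0.3 -0.3] T [-0.03  0.03  0.02] w 0.5
shift [ 0.0011 -0.0023  0.0043] min rows 1.0 turn(rad) -0.003
```

```bash
python3 -m crank '[[[0.001,-0.002,0.004],0],[[0,0,0],0],[[0,0,0],0],[[0,0,0],0],[[0,0,0],0]]' 0
python3 -c "
from h import *
to(.5225,.3495,.069,174.5)"
```

```text
time: 7.1
position: [0.523, 0.3497, 0.0697]
ee_rot: [0.014, 0.05, 0.999, 0.004]
contact_force: [-0.4, 0.1, -0.3]
grip_width: 0.501
t 7.1 pos [0.523  0.3497 0.0697] yaw 174.3 tilt [ 0.0285  0.0067 -0.9996] q7 0.114 F [-0.4  0.1 -0.3] T [0.   0.04 0.03] w 0.501
shift [ 0.0004 -0.0003  0.0007] min rows 1.0 turn(rad) -0.0035
```

```bash
python3 -m crank '[[[0,0,0],0],[[0,0,0],0],[[0,0,0],0],[[0,0,0],0],[[0,0,0],0],[[0,0,0],0]]' -1 40
python3 -c "
from h import *
to(.5225,.3495,.069,174.5)"
```

```text
time: 7.6
position: [0.5231, 0.3506, 0.0701]
ee_rot: [0.014, 0.049, 0.999, 0.005]
contact_force: [1.0, -0.6, -0.1]
grip_width: 0.152
t 7.6 pos [0.5231 0.3506 0.0701] yaw 174.36 tilt [ 0.0292  0.0078 -0.9995] q7 0.115 F [ 1.  -0.6 -0.1] T [-0.02 -0.    0.02] w 0.152
shift [ 0.0005 -0.0012  0.001 ] min rows 1.0 turn(rad) -0.0025
```

```bash
python3 -m crank '[[[0,0,0],0.1],[[0,0,-0.0003],0.1],[[0,0,-0.0003],0.1],[[0,0,-0.0003],0.1],[[0,0,-0.0003],0.1],[[0,0,-0.0003],0.1]]'
python3 -c "
from h import *
to(.5225,.3495,.069,174.5)"
```

```text
time: 8.1
position: [0.5229, 0.3505, 0.072]
ee_rot: [0.012, 0.352, 0.936, 0.009]
contact_force: [1.0, 1.0, 0.4]
grip_width: 0.151
t 8.1 pos [0.5229 0.3505 0.072 ] yaw 138.71 tilt [ 0.0288  0.0076 -0.9996] q7 -0.445 F [1.  1.  0.4] T [-0.18  0.1   0.11] w 0.151
shift [-0.0003 -0.0011  0.0029] min rows 1.0 turn(rad) -0.6247
```

```bash
python3 -m crank '[[[0,0,-0.0003],0.12],[[0,0,-0.0004],0.12],[[0,0,-0.0003],0.12],[[0,0,-0.0004],0.12],[[0,0,-0.0003],0.12],[[0,0,-0.0004],0.12],[[0,0,-0.0003],0.12],[[0,0,-0.0004],0.12],[[0,0,-0.0003],0.12],[[0,0,-0.0004],0.12]]'
python3 -c "
from h import *
to(.5225,.3495,.069,174.5)"
```

```text
time: 8.93
position: [0.5229, 0.3508, 0.0757]
ee_rot: [0.005, 0.834, 0.552, 0.014]
contact_force: [0.9, 1.1, -2.3]
grip_width: 0.149
t 8.93 pos [0.5229 0.3508 0.0757] yaw 67.07 tilt [ 0.0288  0.0082 -0.9996] q7 -1.543 F [ 0.9  1.1 -2.3] T [-0.15  0.24  0.13] w 0.149
shift [-0.0015 -0.      0.0067] min rows 1.0 turn(rad) -1.8751
```

```bash
python3 -m crank '[[[0,0,-0.0003],0.12],[[0,0,-0.0004],0.12],[[0,0,-0.0003],0.12],[[0,0,-0.0004],0.12],[[0,0,-0.0003],0.12],[[0,0,-0.0004],0.12],[[0,0,-0.0003],0.12],[[0,0,-0.0004],0.12],[[0,0,-0.0003],0.12]]'
python3 -c "
from h import *
to(.5225,.3495,.069,174.5)"
```

```text
time: 9.68
position: [0.5232, 0.3507, 0.079]
ee_rot: [-0.004, 1.0, 0.023, 0.014]
contact_force: [0.1, 0.2, -0.4]
grip_width: 0.151
t 9.68 pos [0.5232 0.3507 0.079 ] yaw 2.59 tilt [ 0.0288  0.0086 -0.9995] q7 -2.509 F [ 0.1  0.2 -0.4] T [-0.16  0.34  0.14] w 0.151
shift [-0.001   0.0013  0.01  ] min rows 1.0 turn(rad) -3.0004
```

```bash
python3 -m crank '[[[0,0,-0.0003],0.1],[[0,0,-0.0003],0.1],[[0,0,-0.0003],0.08],[[0,0,0],0]]'
python3 -c "
from h import *
to(.5225,.3495,.069,174.5)"
python3 -m crank '[[[0,0,0],0],[[0,0,0],0],[[0,0,0],0]]' 0
python3 -c "
from h import *
to(.5225,.3495,.16)"
```

```text
time: 10.02
position: [0.5231, 0.3506, 0.0799]
ee_rot: [-0.006, 0.992, -0.127, 0.014]
contact_force: [2.3, 0.4, -0.7]
grip_width: 0.155
t 10.02 pos [0.5231 0.3506 0.0799] yaw -14.64 tilt [ 0.0288  0.0082 -0.9996] q7 -2.765 F [ 2.3  0.4 -0.7] T [-0.07  0.09 -0.06] w 0.155
shift [-0.0006  0.0014  0.0109] min rows 1.0 turn(rad) 2.9821
time: 10.27
position: [0.5226, 0.3508, 0.0799]
ee_rot: [-0.006, 0.992, -0.124, 0.014]
contact_force: [0.8, 1.1, 0.1]
grip_width: 0.496
t 10.27 pos [0.5226 0.3508 0.0799] yaw -14.23 tilt [ 0.0283  0.008  -0.9996] q7 -2.759 F [0.8 1.1 0.1] T [0.01 0.03 0.06] w 0.496
shift [ 0.0023  0.0001 -0.0801] min rows 2.0 turn(rad) None
```

```bash
python3 -m crank '[[[0,0,-0.01],0],[[0,0,-0.02],0],[[0,0,-0.03],0],[[0,0,-0.02],-0.1],[[0,0,0],-0.12],[[0,0,0],-0.12],[[0,0,0],-0.12],[[0,0,0],-0.12],[[0,0,0],-0.12],[[0,0,0],-0.12],[[0,0,0],-0.12],[[0,0,0],-0.12]]'
python3 -m crank '[[[0,0,0],-0.12],[[0,0,0],-0.12],[[0,0,0],-0.12],[[0,0,0],-0.12],[[0,0,0],-0.12],[[0,0,0],-0.12],[[0,0,0],-0.05],[[0,0,0],0],[[0,0,0],0]]'
python3 -c "
from h import *
to(.5243,.2225,.15,91)"
```

```text
time: 11.27
position: [0.5196, 0.3501, 0.1735]
ee_rot: [0.002, 0.909, 0.416, 0.016]
contact_force: [-0.1, -0.0, -0.8]
grip_width: 0.5
time: 12.02
position: [0.5206, 0.3482, 0.1811]
ee_rot: [0.01, 0.672, 0.741, 0.015]
contact_force: [0.5, 0.3, -0.9]
grip_width: 0.501
t 12.02 pos [0.5206 0.3482 0.1811] yaw 95.58 tilt [ 0.036   0.0092 -0.9993] q7 -1.001 F [ 0.5  0.3 -0.9] T [-0.04  0.05 -0.01] w 0.501
shift [-0.1256 -0.0097  0.0301] min rows 4.0 turn(rad) 0.0799
```

```bash
python3 -m crank '[[[-0.02,-0.003,0],0.08],[[-0.03,-0.004,0],0],[[-0.03,-0.003,0],0],[[-0.025,0,0.01],0],[[-0.015,0,0.01],0],[[-0.005,0,0.01],0],[[0,0,0],0]]' 0
python3 -c "
from h import *
to(.5243,.2225,.056,91)"
```

```text
time: 12.6
position: [0.5143, 0.22, 0.1513]
ee_rot: [0.01, 0.706, 0.708, 0.018]
contact_force: [-0.3, 1.2, -1.1]
grip_width: 0.496
t 12.6 pos [0.5143 0.22   0.1513] yaw 90.17 tilt [ 0.0396  0.0105 -0.9992] q7 -0.927 F [-0.3  1.2 -1.1] T [-0.04  0.09 -0.01] w 0.496
shift [0.0014 0.0062 0.0956] min rows 3.0 turn(rad) -0.0144
```

```bash
python3 -m crank '[[[0.001,0.006,0.025],-0.014],[[0,0,0.03],0],[[0,0,0.02],0],[[0,0,0.01],0],[[0,0,0],0],[[0,0,0],0]]' 0
python3 -c "
from h import *
to(.5243,.2225,.056,91)"
```

```text
time: 13.1
position: [0.5259, 0.2297, 0.0671]
ee_rot: [0.01, 0.701, 0.713, 0.021]
contact_force: [0.4, 0.5, 1.0]
grip_width: 0.499
t 13.1 pos [0.5259 0.2297 0.0671] yaw 90.94 tilt [ 0.0443  0.0154 -0.9989] q7 -1.017 F [0.4 0.5 1. ] T [-0.02 -0.01 -0.  ] w 0.499
shift [-0.0073 -0.0022  0.0109] min rows 1.0 turn(rad) -0.001
```

```bash
python3 -m crank '[[[0,0,-0.04],0],[[0,0,-0.04],0],[[0,0,-0.04],0]]' 0
python3 -c "
from h import *
to(.5243,.2225,.056,91)"
python3 -m crank '[[[0,0,0],0],[[0,0,0],0],[[0,0,0],0]]' 0
python3 -c "
from h import *
to(.5243,.2225,.056,91)"
python3 -m crank '[[[-0.03,0,0],0],[[-0.03,0,0],0],[[-0.03,0,0],0],[[0,0,0],0],[[0,0,0],0]]' 0
python3 -c "
from h import *
to(.5243,.2225,.056,91)"
python3 -m crank '[[[0.03,0,0],0],[[0.03,0,0],0],[[0.03,0,0],0],[[0,0,0],0],[[0,0,0],0]]' 0
python3 -c "
from h import *
to(.5243,.2225,.056,91)"

```

```text
time: 13.35
position: [0.516, 0.2285, 0.1849]
ee_rot: [0.006, 0.7, 0.714, 0.015]
contact_force: [0.6, -0.7, 0.5]
grip_width: 0.502
t 13.35 pos [0.516  0.2285 0.1849] yaw 91.14 tilt [ 0.0299  0.0133 -0.9995] q7 -0.884 F [ 0.6 -0.7  0.5] T [-0.   -0.03 -0.02] w 0.502
shift [-0.0078  0.0043  0.129 ] min rows 4.0 turn(rad) 0.0025
time: 13.6
position: [0.5197, 0.2343, 0.1988]
ee_rot: [0.01, 0.699, 0.714, 0.024]
contact_force: [-0.6, -0.2, -0.6]
grip_width: 0.498
t 13.6 pos [0.5197 0.2343 0.1988] yaw 91.26 tilt [ 0.0476  0.0209 -0.9986] q7 -0.881 F [-0.6 -0.2 -0.6] T [ 0.01  0.06 -0.04] w 0.498
shift [-0.0148 -0.0025  0.1425] min rows 4.0 turn(rad) 0.0046
time: 14.02
position: [0.5204, 0.1445, 0.1966]
ee_rot: [0.009, 0.697, 0.717, 0.025]
contact_force: [1.2, 0.8, -0.2]
grip_width: 0.497
t 14.02 pos [0.5204 0.1445 0.1966] yaw 91.61 tilt [ 0.0479  0.0228 -0.9986] q7 -0.703 F [ 1.2  0.8 -0.2] T [ 0.04  0.1  -0.  ] w 0.497
shift [ 0.0748 -0.0008  0.1423] min rows 4.0 turn(rad) 0.0107
time: 14.43
position: [0.5176, 0.2367, 0.1958]
ee_rot: [0.008, 0.699, 0.715, 0.023]
contact_force: [0.0, 0.2, -0.9]
grip_width: 0.499
t 14.43 pos [0.5176 0.2367 0.1958] yaw 91.27 tilt [ 0.0441  0.0212 -0.9988] q7 -0.887 F [ 0.   0.2 -0.9] T [-0.11 -0.01 -0.01] w 0.499
shift [-0.0172  0.0002  0.1396] min rows 4.0 turn(rad) 0.0048
```

```bash
cat >> h.py <<'E'
def hold(k=4):
    for _ in range(k): get_image('top')
E
python3 -m crank '[[[0,0,0.015],0],[[0,0,0.015],0],[[0,0,0.015],0],[[0,0,0.015],0],[[0,0,0.015],0],[[0,0,0.015],0]]' 0
python3 -c "
from h import *
to(.5243,.2225,.056,91)
hold()
to(.5243,.2225,.056,91)"
python3 -m crank '[[[0,0,-0.04],0],[[0,0,-0.04],0],[[0,0,-0.04],0]]' 0
python3 -c "
from h import *
to(.5243,.2225,.056,91)
hold()
to(.5243,.2225,.056,91)"

```

```text
time: 14.93
position: [0.5213, 0.243, 0.1045]
ee_rot: [0.008, 0.697, 0.717, 0.025]
contact_force: [1.1, 0.3, 0.8]
grip_width: 0.498
t 14.93 pos [0.5213 0.243  0.1045] yaw 91.61 tilt [ 0.0473  0.0243 -0.9986] q7 -0.986 F [1.1 0.3 0.8] T [-0.05  0.1   0.01] w 0.498
shift [-0.0217  0.0001  0.048 ] min rows 2.0 turn(rad) 0.0107
t 15.13 pos [0.5213 0.2432 0.1055] yaw 91.62 tilt [ 0.0468  0.0244 -0.9986] q7 -0.984 F [-0.8  0.   0.7] T [-0.    0.09  0.03] w 0.498
shift [-0.0219  0.0001  0.049 ] min rows 2.0 turn(rad) 0.0109
time: 15.38
position: [0.5121, 0.2383, 0.2231]
ee_rot: [0.005, 0.697, 0.717, 0.019]
contact_force: [1.7, 0.0, -0.1]
grip_width: 0.497
t 15.38 pos [0.5121 0.2383 0.2231] yaw 91.7 tilt [ 0.0336  0.0211 -0.9992] q7 -0.857 F [ 1.7  0.  -0.1] T [-0.04 -0.06  0.01] w 0.497
shift [-0.0195  0.006   0.167 ] min rows 5.0 turn(rad) 0.0122
t 15.58 pos [0.5138 0.2389 0.2238] yaw 91.64 tilt [ 0.0396  0.022  -0.999 ] q7 -0.859 F [-0.1 -0.7 -0.5] T [-0.05  0.01  0.  ] w 0.494
shift [-0.0202  0.0033  0.1677] min rows 5.0 turn(rad) 0.0112
```

```bash

python3 -m crank '[[[-0.01,0,0.008],0],[[-0.01,0,0.008],0],[[-0.01,0,0.008],0],[[-0.01,0,0.008],0],[[-0.01,0,0.008],0],[[-0.01,0,0.008],0],[[-0.01,0,0.008],0],[[-0.01,0,0.008],0],[[-0.01,0,0.008],0],[[-0.01,0,0.008],0],[[-0.01,0,0.008],0]]' 0
python3 -c "
from h import *
hold()
to(.5243,.2225,.056,91)"
python3 -m crank '[[[0.028,0,-0.03],0],[[0.028,0,-0.03],0],[[0.028,0,-0.03],0],[[0.028,0,-0.03],0]]' 0
python3 -c "
from h import *
to(.5243,.2225,.056,91)
hold()
to(.5243,.2225,.056,91)"

```

```text
time: 16.5
position: [0.5175, 0.1177, 0.1199]
ee_rot: [0.004, 0.697, 0.717, 0.018]
contact_force: [0.2, 0.2, -0.5]
grip_width: 0.503
t 16.7 pos [0.5175 0.1189 0.1209] yaw 91.63 tilt [ 0.0316  0.0206 -0.9993] q7 -0.74 F [ 0.8 -0.3 -0.2] T [ 0.02  0.05 -0.03] w 0.499
shift [0.1021 0.0076 0.0672] min rows 3.0 turn(rad) 0.0111
time: 17.03
position: [0.5089, 0.2258, 0.2415]
ee_rot: [0.002, 0.7, 0.714, 0.014]
contact_force: [0.8, 0.4, -0.5]
grip_width: 0.501
t 17.03 pos [0.5089 0.2258 0.2415] yaw 91.23 tilt [ 0.0221  0.0174 -0.9996] q7 -0.825 F [ 0.8  0.4 -0.5] T [-0.02 -0.05  0.04] w 0.501
shift [-0.0068  0.0112  0.1857] min rows 5.0 turn(rad) 0.0039
t 17.23 pos [0.5093 0.2258 0.2407] yaw 91.37 tilt [ 0.0243  0.0174 -0.9996] q7 -0.824 F [ 0.4 -0.7  0.1] T [-0.05  0.05 -0.02] w 0.503
shift [-0.0067  0.0104  0.1849] min rows 5.0 turn(rad) 0.0065
```

```bash

python3 -m crank '[[[-0.01,0,0.01],0],[[-0.01,0,0.01],0],[[-0.01,0,0.01],0],[[-0.01,0,0.01],0],[[-0.01,0,0.01],0],[[-0.01,0,0.01],0],[[-0.01,0,0.01],0],[[-0.01,0,0.01],0],[[-0.01,0,0.01],0],[[-0.01,0,0.01],0],[[-0.01,0,0.01],0]]' 0
python3 -c "
from h import *
hold()
to(.5243,.2225,.056,91)"
python3 -m crank '[[[0.028,0,-0.03],0],[[0.028,0,-0.03],0],[[0.028,0,-0.03],0],[[0.028,0,-0.03],0]]' 0
python3 -c "
from h import *
to(.5243,.2225,.056,91)
hold()
to(.5243,.2225,.056,91)"
python3 -m crank '[[[-0.01,0,0.01],0],[[-0.01,0,0.01],0],[[-0.01,0,0.01],0],[[-0.01,0,0.01],0],[[-0.01,0,0.01],0],[[-0.01,0,0.01],0],[[-0.01,0,0.01],0],[[-0.01,0,0.01],0],[[-0.01,0,0.01],0],[[-0.01,0,0.01],0],[[-0.01,0,0.01],0]]' 0
python3 -c "
from h import *
hold()
to(.5243,.2225,.056,91)"
python3 -m crank '[[[0.028,0,-0.03],0],[[0.028,0,-0.03],0],[[0.028,0,-0.03],0],[[0.028,0,-0.03],0]]' 0
python3 -c "
from h import *
hold()
to(.5243,.2225,.056,91)"

```

```text
time: 18.15
position: [0.5117, 0.0997, 0.1125]
ee_rot: [0.001, 0.701, 0.713, 0.01]
contact_force: [-0.2, 0.1, 0.4]
grip_width: 0.5
t 18.35 pos [0.5118 0.1011 0.1136] yaw 91.01 tilt [ 0.0159  0.0142 -0.9998] q7 -0.724 F [-0.2 -0.1 -0.3] T [-0.02 -0.02  0.01] w 0.499
shift [0.1204 0.0137 0.0595] min rows 3.0 turn(rad) 0.0001
time: 18.68
position: [0.5063, 0.2091, 0.234]
ee_rot: [-0.002, 0.703, 0.711, 0.007]
contact_force: [2.8, 0.8, -0.5]
grip_width: 0.501
t 18.68 pos [0.5063 0.2091 0.234 ] yaw 90.63 tilt [ 0.0071  0.0117 -0.9999] q7 -0.809 F [ 2.8  0.8 -0.5] T [ 0.03 -0.09 -0.03] w 0.501
shift [0.0111 0.0169 0.1783] min rows 5.0 turn(rad) -0.0064
t 18.88 pos [0.5067 0.209  0.2332] yaw 90.77 tilt [ 0.0093  0.0117 -0.9999] q7 -0.807 F [-0.1 -1.1  0.1] T [-0.1   0.03 -0.  ] w 0.498
shift [0.0113 0.0161 0.1775] min rows 5.0 turn(rad) -0.0041
time: 19.8
position: [0.5059, 0.0825, 0.1058]
ee_rot: [-0.002, 0.704, 0.71, 0.003]
contact_force: [0.2, -0.5, -0.4]
grip_width: 0.501
t 20.0 pos [0.506  0.0839 0.1069] yaw 90.42 tilt [ 0.0011  0.0089 -1.    ] q7 -0.707 F [-0.9  0.7 -0.7] T [ 0.03 -0.05 -0.04] w 0.503
shift [0.138  0.0193 0.0522] min rows 4.0 turn(rad) -0.0102
time: 20.33
position: [0.5033, 0.1927, 0.2269]
ee_rot: [-0.005, 0.707, 0.707, -0.0]
contact_force: [0.9, 0.4, -0.4]
grip_width: 0.5
t 20.53 pos [0.5037 0.1925 0.226 ] yaw 90.18 tilt [-0.0056  0.0066 -1.    ] q7 -0.791 F [-0.5 -1.1 -1.3] T [-0.05 -0.02  0.01] w 0.498
shift [0.0288 0.0216 0.1701] min rows 5.0 turn(rad) -0.0142
```

```bash

python3 -m crank '[[[0.003,0.002,0.01],-0.014],[[0.003,0.002,0.01],0],[[0.003,0.002,0.01],0],[[0.003,0.002,0.01],0],[[0.003,0.002,0.01],0],[[0.003,0.002,0.01],0],[[0.003,0.002,0.01],0],[[0.003,0.002,0.01],0],[[0.002,0.002,0.01],0],[[0.001,0.002,0.01],0],[[0,0,0.01],0],[[0,0,0.01],0]]' 0
python3 -c "
from h import *
hold()
to(.5243,.2225,.057,91)"

```

```text
time: 21.53
position: [0.5225, 0.2184, 0.0878]
ee_rot: [-0.006, 0.702, 0.712, -0.004]
contact_force: [0.4, -0.5, -0.0]
grip_width: 0.502
t 21.73 pos [0.5224 0.2182 0.0889] yaw 90.84 tilt [-0.0139  0.0026 -0.9999] q7 -0.943 F [0.7 0.3 0.1] T [ 0.02 -0.03  0.  ] w 0.5
shift [0.0041 0.0024 0.0318] min rows 1.0 turn(rad) -0.0028
```

```bash

python3 -m crank '[[[0.002,0.0012,0.016],0],[[0.002,0.0012,0.016],0]]' 0
python3 -c "
from h import *
hold()
to(.5243,.2225,.057,91)
for n,b in (('top',(160,200,310,310)),('side',(290,220,410,390))):
    im,d=get_image(n); save(n+'2',im,b,4)
"

```

```text
time: 21.9
position: [0.5271, 0.2233, 0.0597]
ee_rot: [-0.004, 0.702, 0.712, -0.001]
contact_force: [-0.0, 0.1, -0.4]
grip_width: 0.498
t 22.1 pos [0.5259 0.2233 0.0592] yaw 90.83 tilt [-0.01    0.0041 -0.9999] q7 -0.978 F [ 0.1  0.2 -0. ] T [ 0.02 -0.04 -0.08] w 0.5
shift [-0.0008 -0.0016  0.0022] min rows 1.0 turn(rad) -0.0029
```

View pics/side2.png

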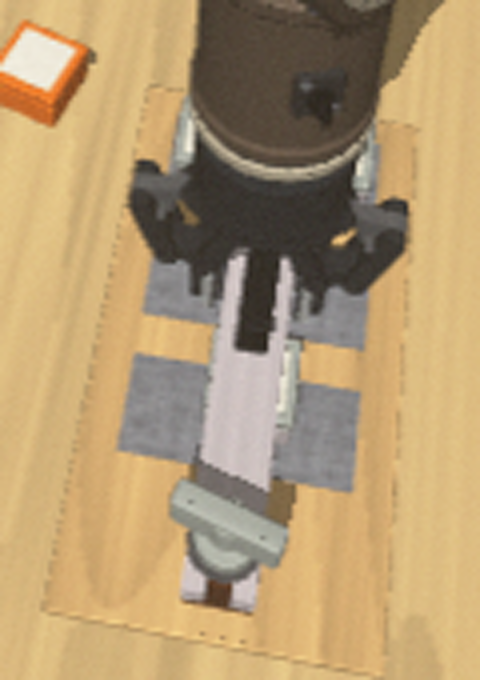

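```bash

python3 -m crank '[[[0,-0.0015,0.002],0],[[0,0,0],0],[[0,0,0],0],[[0,0,0],0],[[0,0,0],0]]' -1 60
python3 -c "
from h import *
hold(2)
to(.5243,.2225,.065,91)
"

```

```text
time: 22.62
position: [0.5252, 0.2234, 0.0593]
ee_rot: [-0.004, 0.702, 0.712, -0.001]
contact_force: [-0.2, -1.1, -0.9]
grip_width: 0.196
t 22.72 pos [0.5252 0.2234 0.0592] yaw 90.8 tilt [-0.0068  0.0048 -1.    ] q7 -0.981 F [ 0.9 -0.5 -2.2] T [ 0.04  0.01 -0.  ] w 0.195
shift [-0.0009 -0.001  -0.0058] min rows 1.0 turn(rad) -0.0035
```

```bash

python3 -m crank '[[[0,0,-0.002],0],[[0,0,-0.002],0],[[0,0,-0.002],0],[[0,0,-0.002],0]]'
python3 -c "
from h import *
hold(3)
to(.5243,.2225,.0672,91)
im,d=get_image('side'); save('side3',im,(290,280,410,390),6)
"

```

```text
time: 23.05
position: [0.5249, 0.2231, 0.0673]
ee_rot: [-0.004, 0.702, 0.712, -0.001]
contact_force: [-0.8, 0.7, -2.6]
grip_width: 0.197
t 23.2 pos [0.5251 0.2231 0.0673] yaw 90.79 tilt [-0.0076  0.0045 -1.    ] q7 -0.973 F [ 0.   0.  -2.5] T [0.01 0.01 0.01] w 0.193
shift [-0.0006 -0.0008  0.0001] min rows 1.0 turn(rad) -0.0036
```

View pics/side3.png

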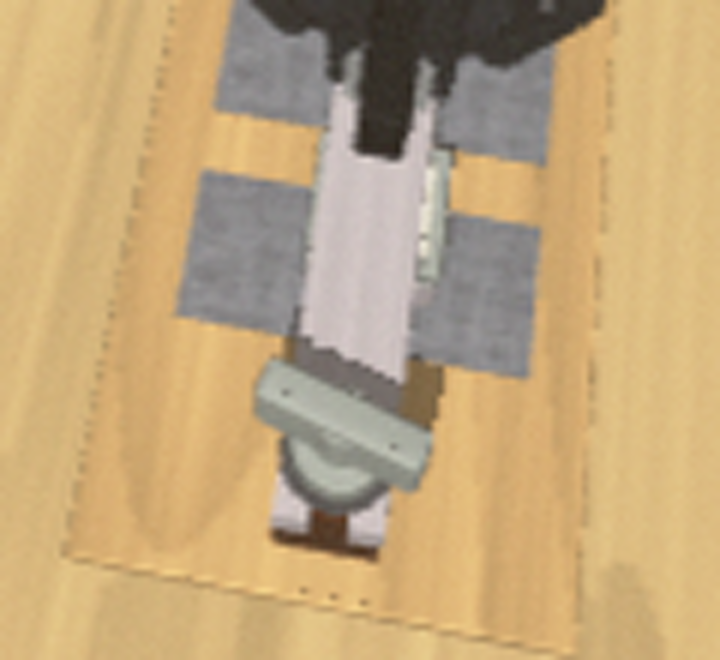

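```bash

python3 -m crank '[[[-0.004,0,0],0],[[-0.006,0,0],0],[[-0.006,0,0],0]]'
python3 -c "
from h import *
to(.5243,.2225,.0672,91)
"

```

```text
time: 23.5
position: [0.5248, 0.2074, 0.067]
ee_rot: [-0.005, 0.701, 0.713, -0.001]
contact_force: [0.5, -0.6, -1.1]
grip_width: 0.193
t 23.5 pos [0.5248 0.2074 0.067 ] yaw 90.92 tilt [-0.0079  0.0052 -1.    ] q7 -0.948 F [ 0.5 -0.6 -1.1] T [-0.03 -0.01  0.02] w 0.193
shift [ 0.0151 -0.0002 -0.0001] min rows 1.0 turn(rad) -0.0014
```

Sliding freely; continue.

```bash

python3 -m crank '[[[-0.008,0,0],0],[[-0.008,0,0],0],[[-0.008,0,0],0],[[-0.008,0,0],0],[[-0.008,0,0],0],[[-0.006,0,0],0]]'
python3 -c "
from h import *
hold(3)
to(.5243,.2225,.0672,91)
im,d=get_image('side'); save('side4',im,(290,220,410,390),4)
"

```

```text
time: 24.0
position: [0.5255, 0.1542, 0.0663]
ee_rot: [-0.004, 0.702, 0.712, -0.002]
contact_force: [-0.8, 0.1, -1.6]
grip_width: 0.197
t 24.15 pos [0.5256 0.155  0.0664] yaw 90.77 tilt [-0.0084  0.004  -1.    ] q7 -0.87 F [-0.1  0.6 -2.5] T [ 0.01 -0.04 -0.03] w 0.197
shift [ 0.0675 -0.0004 -0.0005] min rows 2.0 turn(rad) -0.004
```

View pics/side4.png

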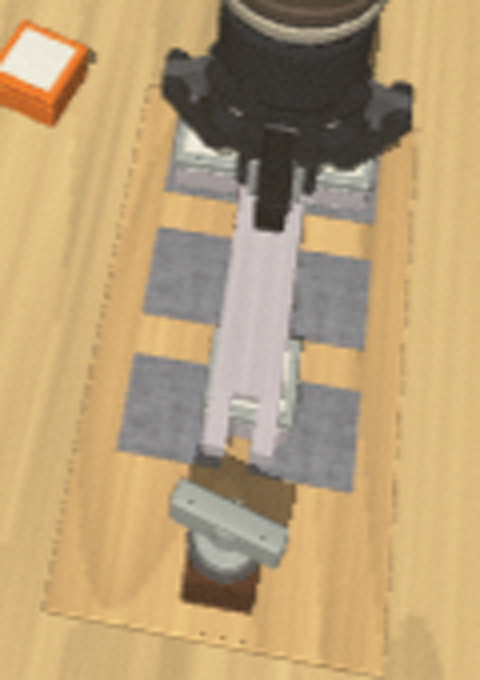

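```bash

python3 -m crank '[[[0,0,-0.008],0],[[0,0,-0.012],0],[[0,0,-0.015],0],[[0,0,-0.015],0],[[0,0.01,-0.015],0],[[0,0.015,-0.01],0],[[0,0.015,0],0],[[0,0.015,0],0],[[0,0.015,0],0],[[0,0.015,0],0],[[0,0.015,0],0],[[0,0.015,0],0]]'
python3 -c "
from h import *
hold(3)
to(.375,.16,.06,91)
"

```

```text
time: 25.2
position: [0.6423, 0.1694, 0.1597]
ee_rot: [-0.005, 0.696, 0.718, 0.003]
contact_force: [0.1, 0.0, -1.1]
grip_width: 0.193
t 25.35 pos [0.642  0.1692 0.159 ] yaw 91.71 tilt [-0.0025  0.0116 -0.9999] q7 -0.702 F [-0.2 -0.2 -2.1] T [0.02 0.02 0.02] w 0.199
shift [-0.0024 -0.2669  0.0995] min rows 7.0 turn(rad) 0.0124
```

```bash

python3 -m crank '[[[0,-0.012,0],0.012],[[0,-0.022,0],0],[[0,-0.026,0],0],[[0,-0.026,0],0],[[0,-0.026,0],0],[[0,-0.026,0],0],[[0,-0.026,0],0],[[0,-0.026,0],0],[[0,-0.026,0],0],[[0,-0.022,0],0],[[0,-0.016,0],0],[[0,-0.006,0],0]]'
python3 -c "
from h import *
hold(3)
to(.375,.16,.06,91)
"

```

```text
time: 26.35
position: [0.357, 0.1657, 0.1619]
ee_rot: [-0.003, 0.697, 0.717, -0.001]
contact_force: [0.2, 0.6, -2.5]
grip_width: 0.201
t 26.5 pos [0.3606 0.1659 0.1624] yaw 91.47 tilt [-0.0034  0.0053 -1.    ] q7 -0.802 F [ 0.5  0.6 -1.1] T [-0.02 -0.04  0.01] w 0.196
shift [-0.0069  0.0145  0.1023] min rows 3.0 turn(rad) 0.0081
```

```bash

python3 -m crank '[[[0,0.005,0.012],0.008],[[0,0.004,0.015],0],[[0,0.003,0.015],0],[[0,0.002,0.015],0],[[0,0,0.015],0],[[0,0,0.015],0],[[0,0,0.012],0],[[0,0,0.006],0]]'
python3 -c "
from h import *
hold(3)
to(.375,.16,.022,91)
"

```

```text
time: 27.17
position: [0.3889, 0.1699, 0.0543]
ee_rot: [-0.002, 0.704, 0.71, 0.006]
contact_force: [0.0, 0.4, -1.2]
grip_width: 0.191
t 27.32 pos [0.3885 0.1702 0.0556] yaw 90.5 tilt [ 0.0062  0.0122 -0.9999] q7 -1.063 F [-0.4  0.6 -1.9] T [ 0.   -0.    0.04] w 0.195
shift [-0.0105 -0.0138  0.0333] min rows 1.0 turn(rad) -0.0087
```

```bash

python3 -m crank '[[[-0.004,-0.007,0.008],0],[[-0.004,-0.007,0.008],0],[[0,0,0.006],0],[[0,0,0.004],0],[[0,0,0.003],0]]'
python3 -c "
from h import *
hold(3)
to(.375,.16,.022,91)
"

```

```text
time: 27.73
position: [0.3767, 0.1626, 0.027]
ee_rot: [-0.001, 0.705, 0.71, 0.009]
contact_force: [0.4, -0.2, -2.1]
grip_width: 0.197
t 27.88 pos [0.3768 0.1629 0.0273] yaw 90.42 tilt [ 0.012   0.0143 -0.9998] q7 -1.138 F [-0.3  1.2 -2.2] T [-0.05 -0.05  0.01] w 0.198
shift [-0.003  -0.0019  0.0052] min rows 1.0 turn(rad) -0.0102
```

```bash

python3 -m crank '[[[0,0,0.002],0],[[0,0,0.002],0],[[0,0,0.0015],0]]'
python3 -c "
from h import *
hold(3)
to(.375,.16,.022,91)
"

```

```text
time: 28.13
position: [0.378, 0.1637, 0.0222]
ee_rot: [-0.0, 0.705, 0.71, 0.01]
contact_force: [-0.6, 0.4, -1.9]
grip_width: 0.192
t 28.28 pos [0.3777 0.1636 0.0221] yaw 90.42 tilt [ 0.0133  0.015  -0.9998] q7 -1.152 F [ 1.  -0.3 -1.1] T [-0.02 -0.    0.05] w 0.193
shift [-0.0036 -0.0027  0.0001] min rows 1.0 turn(rad) -0.0101
```

```bash

python3 -m crank '[[[0,0,0.0015],0],[[0,0,0.001],0]]'
python3 -c "
from h import *
hold(3)
to(.375,.16,.02,91)
"
python3 -m crank '[[[0,0,0],0],[[0,0,0],0],[[0,0,0],0]]' 0
python3 -c "
from h import *
hold(2)
to(.375,.16,.02,91)
"

```

```text
time: 28.45
position: [0.378, 0.1636, 0.0197]
ee_rot: [-0.0, 0.705, 0.71, 0.01]
contact_force: [-0.2, -2.6, 1.3]
grip_width: 0.196
t 28.6 pos [0.3779 0.1636 0.0198] yaw 90.42 tilt [ 0.0137  0.0149 -0.9998] q7 -1.159 F [-0.5 -1.5  0.9] T [0.09 0.12 0.05] w 0.197
shift [-0.0036 -0.003  -0.0003] min rows 1.0 turn(rad) -0.0102
time: 28.85
position: [0.3783, 0.164, 0.02]
ee_rot: [-0.0, 0.705, 0.71, 0.011]
contact_force: [0.6, -0.5, 0.2]
grip_width: 0.499
t 28.95 pos [0.3782 0.164  0.02  ] yaw 90.43 tilt [ 0.0144  0.0155 -0.9998] q7 -1.159 F [-0.2  0.5 -0.7] T [-0.04 -0.03  0.02] w 0.499
shift [-0.004  -0.0033 -0.0001] min rows 1.0 turn(rad) -0.01
```

```bash

python3 -m crank '[[[0,0,-0.01],0],[[0,0,-0.02],0],[[0,0,-0.03],0],[[0.02,0.015,-0.03],0],[[0.03,0.015,-0.025],0],[[0.03,0.015,-0.025],0],[[0.03,0.015,-0.02],0]]'
python3 -c "
from h import *
hold(3)
to(.5229,.3507,.2,-14.3)
"

```

```text
time: 29.53
position: [0.4309, 0.2666, 0.1835]
ee_rot: [-0.002, 0.707, 0.708, 0.002]
contact_force: [1.8, 1.0, -0.1]
grip_width: 0.494
t 29.68 pos [0.431  0.2689 0.1828] yaw 90.32 tilt [ 0.0015  0.0093 -1.    ] q7 -1.024 F [-0.8 -1.1 -0.4] T [-0.02 -0.01  0.02] w 0.506
shift [ 0.0814  0.0924 -0.0163] min rows 3.0 turn(rad) 1.826
```

```bash

python3 -m crank '[[[0.014,0.015,0],0],[[0.015,0.018,0],0],[[0.015,0.018,0],0],[[0.013,0.014,0],0],[[0.008,0.01,0],0],[[0,0,0],0.12],[[0,0,0],0.12],[[0,0,0],0.12],[[0,0,0],0.12],[[0,0,0],0.12],[[0,0,0],0.12],[[0,0,0],0.12]]'
python3 -m crank '[[[0,0,0],0.12],[[0,0,0],0.12],[[0,0,0],0.12],[[0,0,0],0.12],[[0,0,0],0.12],[[0,0,0],0.12],[[0,0,0],0.08]]'
python3 -c "
from h import *
hold(3)
to(.5229,.3507,.08,-14.3)
im,d=get_image('top'); save('top5',im)
im,d=get_image('side'); save('side5',im)
"

```

```text
time: 30.68
position: [0.5004, 0.319, 0.1661]
ee_rot: [0.003, 0.938, 0.345, -0.012]
contact_force: [-0.3, 0.2, -0.3]
grip_width: 0.5
time: 31.27
position: [0.4946, 0.3063, 0.1567]
ee_rot: [0.015, 0.998, -0.066, -0.015]
contact_force: [-0.4, 0.0, 0.6]
grip_width: 0.502
t 31.42 pos [0.4948 0.3068 0.157 ] yaw -7.05 tilt [-0.0322 -0.0271 -0.9991] q7 -2.562 F [ 0.8 -0.4 -0.1] T [0.01 0.02 0.03] w 0.499
shift [ 0.0247 -0.0494  0.0749] min rows 2.0 turn(rad) 0.1266
```

View pics/side5.png

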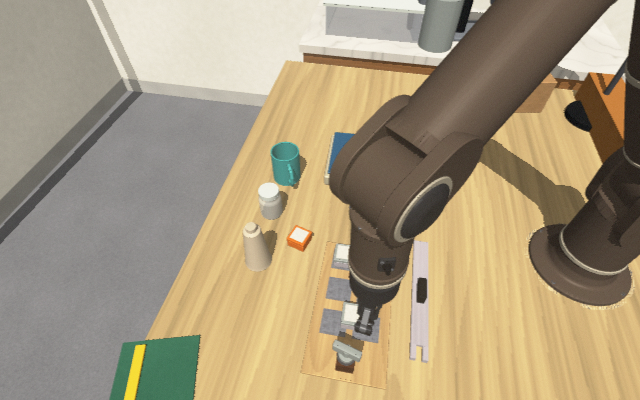

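```bash

python3 -m crank '[[[0.012,-0.025,0],0.06],[[0.012,-0.025,0],0.06],[[0,0,0.02],0],[[0,0,0.02],0],[[0,0,0],0]]'
python3 -c "
from h import *
hold(3)
to(.5229,.3507,.085,-14.3)
"

```

```text
time: 31.93
position: [0.5269, 0.3526, 0.1142]
ee_rot: [0.014, 0.993, -0.118, -0.014]
contact_force: [0.0, 0.0, -1.8]
grip_width: 0.5
t 32.08 pos [0.5283 0.3534 0.1182] yaw -13.71 tilt [-0.0267 -0.023  -0.9994] q7 -2.714 F [0.3 0.  0.4] T [-0.01  0.01  0.01] w 0.498
shift [-0.0039  0.003   0.0334] min rows 1.0 turn(rad) 0.0102
```

```bash

python3 -m crank '[[[-0.004,0.003,0.012],0.01],[[0,0,0.012],0],[[0,0,0.008],0],[[0,0,0.004],0]]'
python3 -c "
from h import *
hold(3)
to(.5229,.3507,.08,-14.4)
"

```

```text
time: 32.42
position: [0.5257, 0.3515, 0.0868]
ee_rot: [0.01, 0.992, -0.124, -0.009]
contact_force: [0.3, -0.8, 0.4]
grip_width: 0.498
t 32.57 pos [0.5257 0.3517 0.0871] yaw -14.24 tilt [-0.0197 -0.0183 -0.9996] q7 -2.74 F [-1.   0.9  0.7] T [ 0.04  0.   -0.05] w 0.501
shift [-0.0024  0.0015  0.0072] min rows 1.0 turn(rad) 0.0028
```

```bash

python3 -m crank '[[[-0.0025,0.0015,0.004],0],[[0,0,0.003],0]]'
python3 -c "
from h import *
hold(3)
to(.5229,.3507,.08,-14.4)
"
python3 -m crank '[[[0,0,0],0],[[0,0,0],0],[[0,0,0],0],[[0,0,0],0],[[0,0,0],0]]' -1 40
python3 -c "
from h import *
to(.5229,.3507,.08,-14.4)
"

```

```text
time: 32.73
position: [0.5234, 0.3514, 0.0812]
ee_rot: [0.01, 0.992, -0.124, -0.008]
contact_force: [-0.5, -0.1, 1.0]
grip_width: 0.501
t 32.88 pos [0.5237 0.3514 0.0811] yaw -14.25 tilt [-0.018  -0.0171 -0.9997] q7 -2.745 F [ 0.4 -0.2 -0.3] T [ 0.05  0.02 -0.05] w 0.493
shift [-0.0006  0.0008  0.0012] min rows 1.0 turn(rad) 0.0027
time: 33.3
position: [0.5238, 0.351, 0.0819]
ee_rot: [0.01, 0.992, -0.124, -0.008]
contact_force: [-0.2, -0.4, -1.0]
grip_width: 0.152
t 33.3 pos [0.5238 0.351  0.0819] yaw -14.29 tilt [-0.018  -0.0176 -0.9997] q7 -2.745 F [-0.2 -0.4 -1. ] T [ 0.14  0.01 -0.02] w 0.152
shift [-0.0008  0.0004  0.0019] min rows 1.0 turn(rad) 0.0019
```

Gripped. Turn back counter-clockwise, lowering 0.3 mm per 0.1 rad.

```bash
python3 -m crank '[[[0,0,0],-0.1],[[0,0,0.0003],-0.1],[[0,0,0.0004],-0.12],[[0,0,0.0003],-0.12],[[0,0,0.0004],-0.12],[[0,0,0.0003],-0.12],[[0,0,0.0004],-0.12],[[0,0,0.0003],-0.12],[[0,0,0.0004],-0.12],[[0,0,0.0003],-0.12],[[0,0,0.0004],-0.12],[[0,0,0.0003],-0.12]]'
python3 -c "
from h import *
to(.5229,.3507,.08,174.3)
"
python3 -m crank '[[[0,0,0.0004],-0.12],[[0,0,0.0003],-0.12],[[0,0,0.0004],-0.12],[[0,0,0.0003],-0.12],[[0,0,0.0004],-0.12],[[0,0,0.0003],-0.12],[[0,0,0.0004],-0.12],[[0,0,0.0003],-0.12],[[0,0,0.0004],-0.12],[[0,0,0.0003],-0.12],[[0,0,0.0004],-0.12]]'
python3 -c "
from h import *
to(.5229,.3507,.08,174.3)
"
```

```text
time: 34.3
position: [0.5236, 0.3515, 0.0775]
ee_rot: [0.002, 0.824, 0.566, -0.012]
contact_force: [-1.3, 0.6, -1.2]
grip_width: 0.149
t 34.3 pos [0.5236 0.3515 0.0775] yaw 68.97 tilt [-0.0179 -0.0159 -0.9997] q7 -1.491 F [-1.3  0.6 -1.2] T [-0.03  0.09 -0.19] w 0.149
shift [-0.0011 -0.0004 -0.0025] min rows 1.0 turn(rad) -1.8383
time: 35.22
position: [0.5229, 0.3514, 0.0733]
ee_rot: [-0.007, 0.278, 0.961, -0.01]
contact_force: [-2.2, -1.8, -0.5]
grip_width: 0.147
t 35.22 pos [0.5229 0.3514 0.0733] yaw 147.74 tilt [-0.0191 -0.0155 -0.9997] q7 -0.28 F [-2.2 -1.8 -0.5] T [-0.09  0.04 -0.16] w 0.147
shift [-0.0004 -0.0007 -0.0067] min rows 1.0 turn(rad) -0.4636
```

```bash
python3 -m crank '[[[0,0,0.0003],-0.1],[[0,0,0.0003],-0.1],[[0,0,0.0003],-0.1],[[0,0,0.0003],-0.1]]'
python3 -c "
from h import *
to(.5229,.3507,.08,174.3)
"
python3 -m crank '[[[0,0,0.0003],-0.1],[[0,0,0],-0.06],[[0,0,0],-0.06]]'
python3 -c "
from h import *
to(.5229,.3507,.08,174.3)
"
```

```text
time: 35.55
position: [0.5228, 0.3512, 0.0721]
ee_rot: [-0.009, 0.071, 0.997, -0.008]
contact_force: [-1.9, -1.2, 1.5]
grip_width: 0.153
t 35.55 pos [0.5228 0.3512 0.0721] yaw 171.86 tilt [-0.0195 -0.0156 -0.9997] q7 0.099 F [-1.9 -1.2  1.5] T [-0.04 -0.01 -0.15] w 0.153
shift [-0.0001 -0.0006 -0.0079] min rows 1.0 turn(rad) -0.0426
time: 35.8
position: [0.5226, 0.3508, 0.0714]
ee_rot: [-0.011, -0.045, 0.999, -0.007]
contact_force: [-3.2, -1.8, 3.0]
grip_width: 0.152
t 35.8 pos [0.5226 0.3508 0.0714] yaw -174.82 tilt [-0.0207 -0.0158 -0.9997] q7 0.311 F [-3.2 -1.8  3. ] T [-0.25  0.2  -1.02] w 0.152
shift [-0.0001 -0.0003 -0.0086] min rows 1.0 turn(rad) 0.1899
```

```bash
python3 -m crank '[[[0,0,0],-0.05]]'
python3 -c "
from h import *
to(.5229,.3507,.08,174.3)
hold(2)
to(.5229,.3507,.08,174.3)
"
python3 -m crank '[[[0,0,0],0],[[0,0,0],0],[[0,0,0],0]]' 0
python3 -c "
from h import *
to(.5229,.3507,.2,174.3)
"
```

```text
time: 35.88
position: [0.5226, 0.3508, 0.0715]
ee_rot: [-0.011, -0.071, 0.997, -0.007]
contact_force: [-1.5, -1.6, 2.7]
grip_width: 0.155
t 35.88 pos [0.5226 0.3508 0.0715] yaw -171.91 tilt [-0.0215 -0.0156 -0.9996] q7 0.359 F [-1.5 -1.6  2.7] T [-0.04  0.23 -1.53] w 0.155
shift [-0.0001 -0.0003 -0.0085] min rows 1.0 turn(rad) 0.2407
t 35.98 pos [0.5226 0.3508 0.0715] yaw -172.07 tilt [-0.0217 -0.0154 -0.9996] q7 0.356 F [-1.8 -0.4  3. ] T [-0.17  0.31 -1.46] w 0.152
shift [-0.0001 -0.0002 -0.0085] min rows 1.0 turn(rad) 0.2379
time: 36.23
position: [0.5234, 0.3508, 0.0713]
ee_rot: [-0.011, -0.068, 0.998, -0.007]
contact_force: [-0.3, -0.0, 0.4]
grip_width: 0.501
t 36.23 pos [0.5234 0.3508 0.0713] yaw -172.27 tilt [-0.0206 -0.015  -0.9997] q7 0.354 F [-0.3 -0.   0.4] T [ 0.   -0.04  0.03] w 0.501
shift [ 0.0034 -0.0016 -0.1287] min rows 4.0 turn(rad) 0.2345
```

```bash
python3 -m crank '[[[0,0,-0.015],0],[[0,0,-0.035],0],[[0,0,-0.035],0],[[0,0,-0.035],0],[[0,0,0],0],[[0,0,0],0]]' 
python3 -c "
from h import *
hold(2)
to(.5229,.1,.2,174.3)
"
python3 -m crank '[[[0.02,-0.025,0],0.1],[[0.02,-0.03,0],0.05],[[0.02,-0.03,0],0],[[0.01,-0.03,0],0],[[0,-0.03,0],0],[[0,-0.03,0],0],[[0,-0.03,0],0],[[0,-0.03,0],0],[[0,-0.03,0],0],[[0,-0.03,0],0],[[0,-0.03,0],0],[[0,-0.02,0],0]]' 1
python3 -c "
from h import *
hold(2)
to(.5229,.1,.2,181)
for c in('top','side'):
    im,d=get_image(c); save(c+'6',im); np.save(c+'6.npy',d)
"
```

```text
time: 36.73
position: [0.5246, 0.3535, 0.1998]
ee_rot: [-0.011, -0.068, 0.998, -0.007]
contact_force: [0.2, -0.3, -0.2]
grip_width: 0.5
t 36.83 pos [0.5244 0.3538 0.1992] yaw -172.12 tilt [-0.0219 -0.0147 -0.9997] q7 0.44 F [-0.1  0.5 -0.6] T [ 0.08  0.02 -0.02] w 0.497
shift [ 0.0362 -0.2512  0.0029] min rows 7.0 turn(rad) 0.237
time: 37.83
position: [0.4419, -0.0065, 0.1951]
ee_rot: [-0.02, 0.004, 1.0, -0.009]
contact_force: [0.4, 0.4, 0.6]
grip_width: 1.002
t 37.93 pos [ 0.4421 -0.0076  0.1948] yaw 179.24 tilt [-0.041  -0.0176 -0.999 ] q7 0.869 F [-0.1 -0.  -0.1] T [ 0.   -0.05 -0.  ] w 1.0
shift [-0.0791  0.1085 -0.0104] min rows 3.0 turn(rad) -0.0307
```

View pics/side6.png

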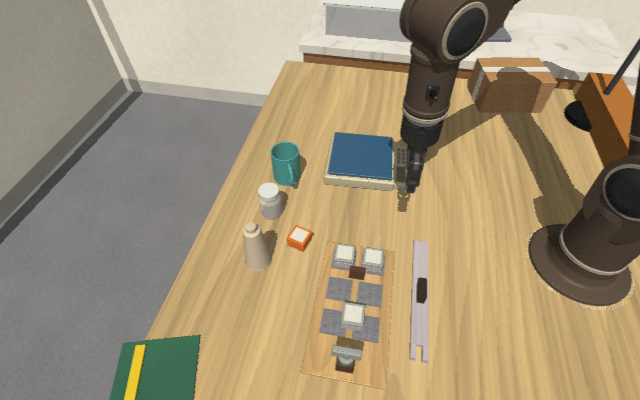

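View pics/top6.png

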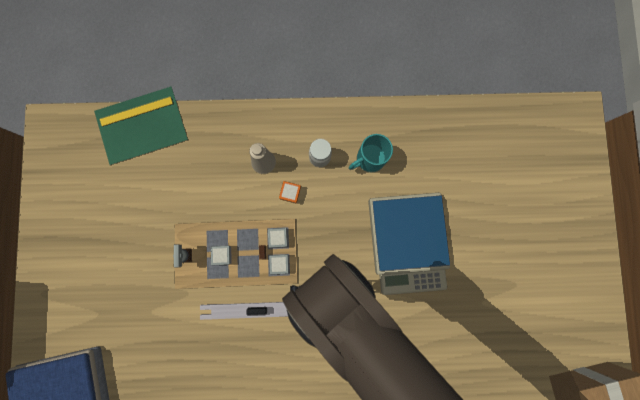

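```bash
python3 - <<'E'
from h import *
im=cv2.imread('pics/top6.png')[...,::-1]; save('crop6a',im,(195,220,300,285),7)
im=cv2.imread('pics/side6.png')[...,::-1]; save('crop6b',im,(315,235,395,375),5)
E
```

```text
(no output)
```

View pics/crop6a.png

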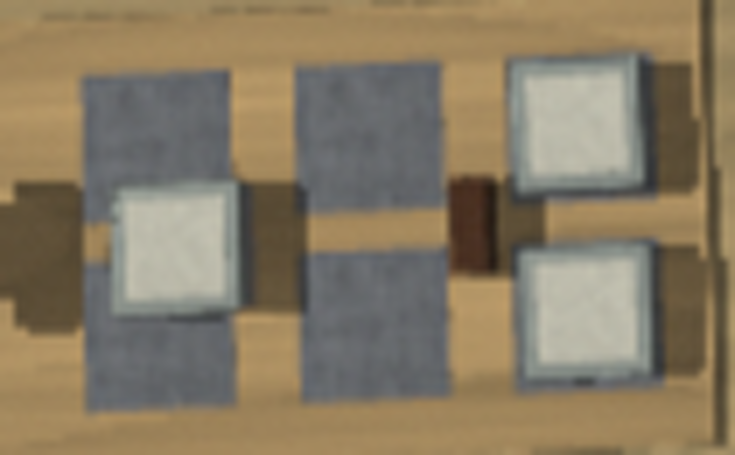

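View pics/crop6b.png

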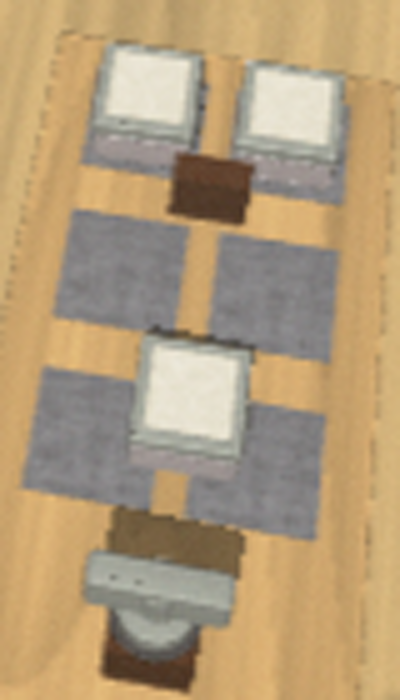

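```bash
python3 - <<'E'
from h import *
def q(n,c,L,z,off,s):
    A=np.array([atz(c,(off[0]+u/s,off[1]+v/s),z)*1000 for u,v in L])[:,:2]
    an=[(np.degrees(np.arctan2(*(A[(i+1)%4]-A[i])[::-1]))+45)%90-45 for i in range(4)]
    print(n,c,A.mean(0).round(1),np.round(an,1),np.round([np.linalg.norm(A[(i+1)%4]-A[i]) for i in range(4)],1))
o=(195,220)
q('A','top',[(115,185),(240,182),(240,312),(112,314)],.04,o,7)
q('B','top',[(510,58),(640,54),(645,188),(517,192)],.04,o,7)
q('C','top',[(520,245),(650,240),(656,374),(525,381)],.04,o,7)
o=(315,235)
q('A','side',[(145,332),(252,345),(240,458),(132,447)],.04,o,5)
q('B','side',[(105,45),(200,57),(195,138),(95,125)],.04,o,5)
q('C','side',[(245,62),(345,72),(338,158),(236,143)],.04,o,5)
for c in('top','side'):
    get_image(c); print(c,[(np.round(atz(c,r['location'],.024)*1000,1),round(r['conf'],2)) for r in place_of('tin0_c',c)])
b=np.array([524,220]);a=np.radians(.9)
for x,y in [(35,-110),(-35,-110)]: print(b+[x*np.cos(a)-y*np.sin(a),x*np.sin(a)+y*np.cos(a)])
E
```

```text
A top [520.6 252.8] [-0.1 -0.1 -0.6 -1.2] [45.6 47.  46.4 46.6]
B top [562.4 106.1] [0.3 1.1 0.3 2.3] [47.7 49.  46.8 49.1]
C top [494.5 103.6] [0.7 1.5 1.5 1.4] [47.4 48.3 47.5 49. ]
A side [520. 256.] [3.9 1.1 5.4 2.9] [46.2 50.4 44.6 51.5]
B side [561.  110.5] [2.7 4.8 2.7 3.7] [46.1 45.3 47.  45.3]
C side [493.8 106.9] [4.5 1.  1.6 1.6] [47.8 47.8 47.2 45.4]
top [(array([501.5, 111.6,  24. ]), 0.57)]
side [(array([492.5, 113.5,  24. ]), 0.89)]
[560.72348704 110.56332653]
[490.73212277 109.46381432]
```

```bash
python3 -m crank '[[[-0.02,0.03,0.015],0],[[-0.02,0.03,0.015],0],[[-0.02,0.03,0.015],0],[[0,0,0],0],[[0,0,0],0]]'
python3 -c "
from h import *
to(.5229,.1,.2,181)
hold(3)
to(.494,.106,.12,181.5)
"
```

```text
time: 38.65
position: [0.5046, 0.0886, 0.1441]
ee_rot: [-0.019, 0.006, 1.0, -0.008]
contact_force: [0.0, -0.2, 0.2]
grip_width: 1.001
t 38.65 pos [0.5046 0.0886 0.1441] yaw 179.27 tilt [-0.0389 -0.0163 -0.9991] q7 0.66 F [ 0.  -0.2  0.2] T [-0.   -0.03 -0.02] w 1.001
shift [-0.016   0.0107 -0.0568] min rows 2.0 turn(rad) -0.0302
t 38.8 pos [0.5044 0.0862 0.145 ] yaw 179.08 tilt [-0.0378 -0.0167 -0.9991] q7 0.661 F [-0.6 -0.5 -0.2] T [ 0.   -0.03 -0.02] w 1.003
shift [0.0098 0.02   0.025 ] min rows 1.0 turn(rad) -0.0422
```

```bash
python3 -m crank '[[[0,0,-0.04],0],[[0,0,-0.04],0],[[0,0,-0.04],0],[[0,0,0],0],[[0,0,0],0]]'
python3 -c "
from h import *
hold(3)
to(.494,.106,.12,181.5)
"
python3 -m crank '[[[0,0,0.04],0],[[0,0,0.04],0],[[0,0,0.04],0]]'
python3 -c "
from h import *
hold(3)
to(.494,.106,.12,181.5)
"
```

```text
time: 39.22
position: [0.5067, 0.0823, 0.2704]
ee_rot: [-0.02, 0.011, 1.0, -0.01]
contact_force: [0.1, 0.0, -0.5]
grip_width: 1.0
t 39.37 pos [0.5062 0.0827 0.2686] yaw 178.78 tilt [-0.0429 -0.0201 -0.9989] q7 0.779 F [-0.3 -0.6 -0.8] T [ 0.08 -0.07  0.03] w 1.0
shift [0.0064 0.0262 0.1485] min rows 4.0 turn(rad) -0.0474
time: 39.62
position: [0.5046, 0.0806, 0.1505]
ee_rot: [-0.016, 0.012, 1.0, -0.009]
contact_force: [1.9, -0.4, -0.1]
grip_width: 1.001
t 39.77 pos [0.5024 0.0801 0.1497] yaw 178.69 tilt [-0.0395 -0.0194 -0.999 ] q7 0.672 F [0.6 0.9 1.1] T [ 0.04 -0.1  -0.04] w 0.998
shift [0.0079 0.0263 0.0295] min rows 1.0 turn(rad) -0.0491
```

```bash
python3 -m crank '[[[0,0.01,-0.01],0],[[0,0.01,-0.01],0],[[0,0.01,-0.01],0],[[0,0.01,-0.01],0],[[0,0.01,-0.01],0],[[0,0.01,-0.01],0],[[0,0.01,-0.01],0],[[0,0.01,-0.01],0]]'
python3 -c "
from h import *
hold(3)
to(.494,.106,.12,181.5)
"
python3 -m crank '[[[0,-0.03,0.03],0],[[0,-0.03,0.03],0],[[0,-0.02,0.02],0],[[0,0,0],0],[[0,0,0],0]]'
python3 -c "
from h import *
hold(3)
to(.494,.106,.12,181.5)
"
```

```text
time: 40.43
position: [0.51, 0.173, 0.2463]
ee_rot: [-0.014, 0.011, 1.0, -0.007]
contact_force: [0.3, -0.1, 0.4]
grip_width: 1.002
t 40.58 pos [0.51   0.1728 0.2455] yaw 178.82 tilt [-0.0287 -0.0141 -0.9995] q7 0.612 F [-0.4 -1.  -0.8] T [ 0.   -0.01  0.01] w 0.999
shift [ 0.0111 -0.0653  0.1268] min rows 4.0 turn(rad) -0.0468
time: 41.0
position: [0.5046, 0.0872, 0.1612]
ee_rot: [-0.016, 0.01, 1.0, -0.008]
contact_force: [-0.1, -0.1, 1.8]
grip_width: 1.001
t 41.15 pos [0.5054 0.0892 0.1627] yaw 178.98 tilt [-0.0292 -0.0148 -0.9995] q7 0.674 F [-0.8 -0.2  0.8] T [ 0.03 -0.02 -0.03] w 0.999
shift [0.0105 0.0173 0.0428] min rows 2.0 turn(rad) -0.044
```

```bash
for i in 1 2; do python3 -m crank '[[[0,0.01,-0.01],0],[[0,0.01,-0.01],0],[[0,0.01,-0.01],0],[[0,0.01,-0.01],0],[[0,0.01,-0.01],0],[[0,0.01,-0.01],0],[[0,0.01,-0.01],0],[[0,0.01,-0.01],0],[[0,0.01,-0.01],0],[[0,0.01,-0.01],0],[[0,0.01,-0.01],0]]' >/dev/null
python3 -c "
from h import *
hold(3)
to(.494,.106,.12,181.5)
"
python3 -m crank '[[[0,-0.03,0.03],0],[[0,-0.03,0.03],0],[[0,-0.03,0.03],0],[[0,-0.02,0.02],0],[[0,0,0],0],[[0,0,0],0]]' >/dev/null
python3 -c "
from h import *
hold(3)
to(.494,.106,.12,181.5)
"; done
```

```text
t 42.22 pos [0.5095 0.219  0.2871] yaw 179.54 tilt [-0.0213 -0.0101 -0.9997] q7 0.58 F [-0.2 -0.3 -0.2] T [-0.03  0.02 -0.05] w 1.0
shift [ 0.011  -0.1114  0.1685] min rows 5.0 turn(rad) -0.0342
t 42.87 pos [0.5049 0.1051 0.1737] yaw 179.74 tilt [-0.0215 -0.0101 -0.9997] q7 0.67 F [0.4 1.2 0.6] T [ 0.04 -0.    0.02] w 1.0
shift [0.0097 0.0014 0.0539] min rows 2.0 turn(rad) -0.0308
t 43.93 pos [0.5061 0.2351 0.2991] yaw -179.64 tilt [-0.0129 -0.0049 -0.9999] q7 0.575 F [ 0.  -1.  -0.6] T [ 0.   -0.05 -0.01] w 1.003
shift [ 0.0106 -0.1282  0.1799] min rows 5.0 turn(rad) -0.0199
t 44.58 pos [0.504  0.1217 0.1851] yaw -179.44 tilt [-0.0133 -0.0048 -0.9999] q7 0.665 F [-0.4 -0.8  0.1] T [ 0.07 -0.    0.01] w 0.999
shift [ 0.0093 -0.0153  0.0653] min rows 2.0 turn(rad) -0.0165
```

```bash

python3 -m crank '[[[0.008,-0.008,0.014],-0.012],[[0.008,-0.008,0.014],0],[[0,0,0.014],0],[[0,0,0.014],0],[[0,0,0.014],0]]' 0.5
python3 -c "
from h import *
hold(3)
to(.488,.106,.06,181.2)
"
```

```text
time: 45.0
position: [0.4919, 0.1132, 0.1196]
ee_rot: [0.0, -0.014, 1.0, 0.0]
contact_force: [0.4, -0.0, 1.2]
grip_width: 0.749
t 45.15 pos [0.491  0.113  0.1193] yaw -178.34 tilt [-2.3e-03  5.0e-04 -1.0e+00] q7 0.614 F [ 0.1 -0.2  1.1] T [-0.   -0.01  0.02] w 0.751
shift [ 0.003  -0.0069  0.0593] min rows 2.0 turn(rad) 0.0081
```

```bash

python3 -m crank '[[[0.003,-0.007,0.014],0.008],[[0,0,0.014],0],[[0,0,0.014],0],[[0,0,0.012],0]]'
python3 -c "
from h import *
hold(3)
to(.488,.106,.015,181.2)
im,d=get_image('side'); save('side7',im,(300,220,420,330),6)
"
```

```text
time: 45.48
position: [0.4917, 0.1092, 0.0661]
ee_rot: [0.002, -0.011, 1.0, 0.002]
contact_force: [0.6, -0.3, -0.1]
grip_width: 0.752
t 45.63 pos [0.4909 0.1094 0.0663] yaw -178.68 tilt [ 0.0023  0.0034 -1.    ] q7 0.547 F [ 0.  -0.3 -0.3] T [ 0.03  0.02 -0.01] w 0.749
shift [ 0.003  -0.0035  0.0513] min rows 2.0 turn(rad) 0.0021
```

View pics/side7.png

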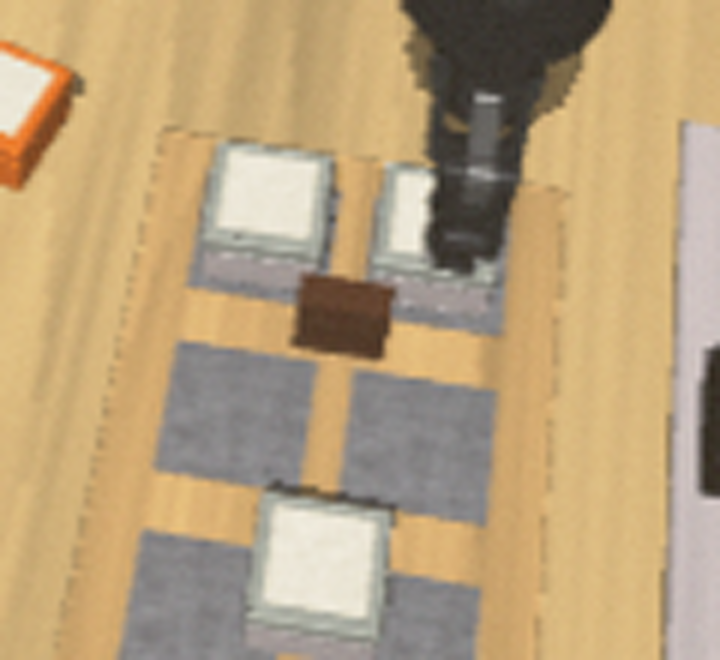

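```bash

python3 -m crank '[[[0.003,-0.0035,0.014],0],[[0,0,0.014],0],[[0,0,0.012],0],[[0,0,0.008],0]]'
python3 -c "
from h import *
hold(3)
to(.488,.106,.014,181.2)
"
```

```text
time: 46.02
position: [0.491, 0.107, 0.0194]
ee_rot: [0.005, -0.011, 1.0, 0.002]
contact_force: [0.4, 0.1, 0.3]
grip_width: 0.748
t 46.17 pos [0.4908 0.1074 0.0201] yaw -178.67 tilt [ 0.0088  0.0053 -0.9999] q7 0.482 F [-0.6 -0.9 -0.6] T [ 0.02  0.   -0.06] w 0.753
shift [ 0.0029 -0.0014  0.006 ] min rows 1.0 turn(rad) 0.0022
```

```bash

python3 -m crank '[[[0.003,-0.001,0.004],0]]'
python3 -m crank '[[[0,0,0],0],[[0,0,0],0],[[0,0,0],0],[[0,0,0],0],[[0,0,0],0]]' -1 40
python3 -c "
from h import *
hold(2)
to(.488,.106,.014,181.2)
"
```

```text
time: 46.25
position: [0.4889, 0.107, 0.0168]
ee_rot: [0.005, -0.012, 1.0, 0.003]
contact_force: [0.9, 0.3, -0.1]
grip_width: 0.75
time: 46.67
position: [0.4887, 0.1068, 0.0177]
ee_rot: [0.006, -0.012, 1.0, 0.003]
contact_force: [0.0, 1.0, -0.7]
grip_width: 0.555
t 46.77 pos [0.4887 0.1068 0.0177] yaw -178.67 tilt [ 0.0116  0.0058 -0.9999] q7 0.474 F [ 0.5  0.2 -0.7] T [0.02 0.02 0.03] w 0.553
shift [ 0.0007 -0.0008  0.0037] min rows 1.0 turn(rad) 0.0023
```

```bash

python3 -m crank '[[[0,0,-0.006],0],[[0,0,-0.012],0],[[0,0,-0.014],0],[[0,0,-0.014],0],[[0,0,-0.014],0],[[0,0,-0.014],0],[[0,-0.01,-0.014],0],[[-0.005,-0.014,-0.014],0],[[-0.005,-0.014,-0.01],0],[[-0.005,-0.014,-0.006],0],[[-0.005,-0.014,0],0],[[-0.005,-0.014,0],0]]'
python3 -c "
from h import *
hold(3)
to(.5592,-.2328,.14,183.3)
"
```

```text
time: 47.77
position: [0.5128, 0.0298, 0.1522]
ee_rot: [0.007, -0.018, 1.0, 0.003]
contact_force: [-0.2, -0.0, -1.5]
grip_width: 0.546
t 47.92 pos [0.5127 0.0295 0.1514] yaw -178.09 tilt [ 0.0133  0.0074 -0.9999] q7 0.816 F [-1.5  0.4 -1. ] T [ 0.03 -0.01 -0.01] w 0.556
shift [-0.0375 -0.2637  0.0101] min rows 7.0 turn(rad) -0.0243
```

```bash

python3 -m crank '[[[-0.002,-0.014,0],-0.004],[[-0.003,-0.02,0],-0.004],[[-0.003,-0.022,0],-0.004],[[-0.003,-0.022,0],-0.004],[[-0.003,-0.022,0],-0.004],[[-0.003,-0.022,0],-0.004],[[-0.003,-0.022,0],0],[[-0.003,-0.022,0],0],[[-0.003,-0.022,0],0],[[-0.003,-0.022,0],0],[[-0.003,-0.016,0],0],[[-0.002,-0.008,0],0]]'
python3 -c "
from h import *
hold(3)
to(.5592,-.2328,.09,183.3)
"
```

```text
time: 48.92
position: [0.559, -0.1927, 0.156]
ee_rot: [0.007, -0.042, 0.999, 0.007]
contact_force: [-0.7, -0.2, -1.8]
grip_width: 0.555
t 49.07 pos [ 0.5588 -0.1905  0.156 ] yaw -175.09 tilt [ 0.014   0.0159 -0.9998] q7 1.275 F [ 0.2  0.8 -1. ] T [ 0.    0.02 -0.01] w 0.556
shift [ 0.0043 -0.0431  0.0653] min rows 2.0 turn(rad) 0.0282
```

```bash

python3 -m crank '[[[0.001,-0.007,0.01],0.01],[[0.001,-0.007,0.01],0.01],[[0.001,-0.007,0.01],0.008],[[0.001,-0.007,0.01],0],[[0,-0.007,0.01],0],[[0,-0.007,0.008],0]]'
python3 -c "
from h import *
hold(3)
to(.5592,-.2328,.06,183.3)
"
```

```text
time: 49.57
position: [0.5584, -0.2275, 0.0934]
ee_rot: [0.008, -0.033, 0.999, 0.008]
contact_force: [-0.9, 0.5, -2.1]
grip_width: 0.554
t 49.72 pos [ 0.5583 -0.2275  0.0939] yaw -176.34 tilt [ 0.0145  0.0173 -0.9997] q7 1.274 F [ 0.3  0.5 -1.3] T [-0.    0.01  0.02] w 0.552
shift [-0.     -0.0059  0.0339] min rows 1.0 turn(rad) 0.0063
```

```bash

python3 -m crank '[[[0,-0.003,0.01],0.006],[[0,-0.003,0.01],0],[[0,0,0.007],0]]'
python3 -c "
from h import *
hold(3)
to(.5592,-.2328,.06,183.3)
"
```

```text
time: 49.97
position: [0.5611, -0.2327, 0.0674]
ee_rot: [0.01, -0.029, 0.999, 0.008]
contact_force: [0.1, -0.6, -0.9]
grip_width: 0.549
t 50.12 pos [ 0.5606 -0.2318  0.0676] yaw -176.63 tilt [ 0.0178  0.018  -0.9997] q7 1.256 F [-0.5  0.1 -1.5] T [-0.07  0.05  0.01] w 0.555
shift [ 0.0016 -0.001   0.0076] min rows 1.0 turn(rad) 0.0013
```

```bash

python3 -m crank '[[[0.0016,-0.001,0.003],0],[[0,0,0.002],0],[[0,0,0.0015],0]]'
python3 -c "
from h import *
hold(3)
to(.5592,-.2328,.06,183.3)
"
```

```text
time: 50.37
position: [0.56, -0.2322, 0.0618]
ee_rot: [0.01, -0.03, 0.999, 0.009]
contact_force: [-0.3, -0.7, -2.0]
grip_width: 0.554
t 50.52 pos [ 0.5598 -0.2323  0.0617] yaw -176.57 tilt [ 0.0191  0.0178 -0.9997] q7 1.252 F [ 0.  -0.4 -1.5] T [-0.02  0.03  0.04] w 0.551
shift [ 0.0007 -0.0005  0.0017] min rows 1.0 turn(rad) 0.0022
```

```bash

python3 -m crank '[[[0.0005,-0.0005,0.0015],0],[[0,0,0.001],0]]'
python3 -c "
from h import *
hold(3)
to(.5592,-.2328,.06,183.3)
"
```

```text
time: 50.68
position: [0.5597, -0.2329, 0.0596]
ee_rot: [0.01, -0.03, 0.999, 0.008]
contact_force: [0.5, 0.0, -1.8]
grip_width: 0.553
t 50.83 pos [ 0.5597 -0.2327  0.0596] yaw -176.56 tilt [ 0.0199  0.0176 -0.9996] q7 1.251 F [ 0.3 -0.3 -1.7] T [-0.03  0.    0.02] w 0.55
shift [ 0.0005 -0.0001 -0.0004] min rows 1.0 turn(rad) 0.0024
```

```bash

python3 -m crank '[[[0,0,0.001],0],[[0,0,0.0005],0]]'
python3 -c "
from h import *
hold(3)
to(.5592,-.2328,.06,183.3)
"
```

```text
time: 51.0
position: [0.5599, -0.2327, 0.0594]
ee_rot: [0.01, -0.03, 0.999, 0.008]
contact_force: [-2.2, 0.8, 3.5]
grip_width: 0.556
t 51.15 pos [ 0.5599 -0.2327  0.0593] yaw -176.57 tilt [ 0.0201  0.0168 -0.9997] q7 1.25 F [-3.1 -0.8  6. ] T [-0.12  0.79 -0.02] w 0.558
shift [ 0.0007 -0.0001 -0.0007] min rows 1.0 turn(rad) 0.0022
```

```bash

python3 -m crank '[[[0,0,0],0],[[0,0,0],0],[[0,0,0],0],[[0,0,-0.008],0],[[0,0,-0.012],0],[[0,0,-0.014],0],[[0,0.01,-0.014],0],[[0,0.01,-0.014],0],[[0,0.01,-0.01],0],[[0,0.01,-0.01],0],[[0,0.01,-0.01],0],[[0,0.01,-0.01],0]]' 0.5
python3 -c "
from h import *
hold(3)
to(.5592,-.2328,.06,183.3)
"
```

```text
time: 52.15
position: [0.5542, -0.169, 0.1734]
ee_rot: [0.012, -0.03, 0.999, 0.008]
contact_force: [0.4, -0.2, 0.9]
grip_width: 0.749
t 52.3 pos [ 0.5548 -0.1693  0.1731] yaw -176.53 tilt [ 0.024   0.0166 -0.9996] q7 1.229 F [ 0.6 -0.8 -0. ] T [-0.01  0.01 -0.02] w 0.748
shift [ 0.0022 -0.0653  0.1121] min rows 3.0 turn(rad) 0.003
```

```bash

python3 -m crank '[[[0,0.014,0],0],[[-0.001,0.022,0],0],[[-0.001,0.028,0],0.01],[[-0.001,0.028,0],0.01],[[-0.001,0.028,0],0.01],[[-0.001,0.028,0],0],[[-0.001,0.028,0],0],[[-0.001,0.028,0],0],[[-0.001,0.024,0],0],[[-0.001,0.018,0],0],[[-0.001,0.01,0],0]]' 
python3 -c "
from h import *
hold(3)
to(.568,.109,.1,181.5)
for c in('top','side'):
    im,d=get_image(c); save(c+'8',im); np.save(c+'8.npy',d)
    if c=='top': save('crop8a',im,(360,180,460,305),6)
    else: save('crop8b',im,(315,120,425,200),7)
"
```

```text
time: 53.22
position: [0.5516, 0.0899, 0.166]
ee_rot: [0.004, -0.005, 1.0, 0.008]
contact_force: [-0.0, -0.9, 0.8]
grip_width: 0.749
t 53.37 pos [0.552  0.0879 0.1659] yaw -179.44 tilt [ 0.0082  0.0151 -0.9999] q7 0.738 F [ 0.4  0.1 -0.8] T [-0.02 -0.02  0.  ] w 0.749
shift [-0.0157  0.0199  0.0663] min rows 2.0 turn(rad) -0.0164
```

View pics/crop8a.png

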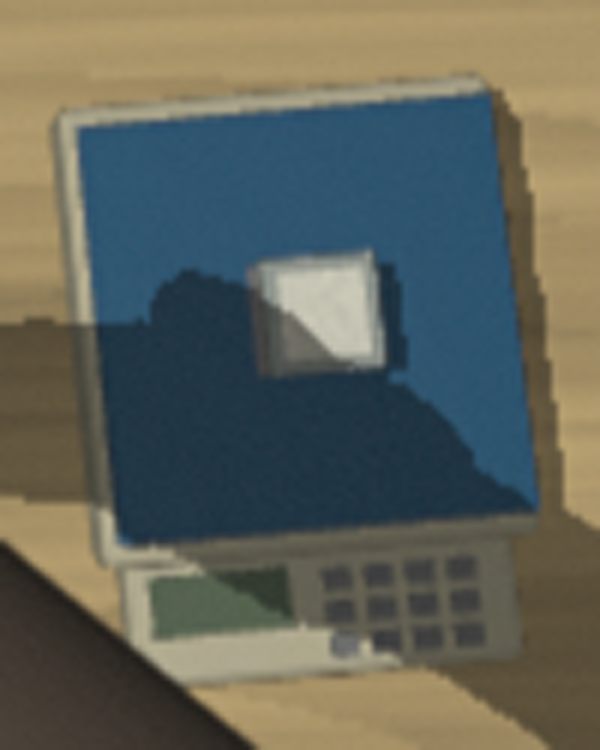

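View pics/crop8b.png

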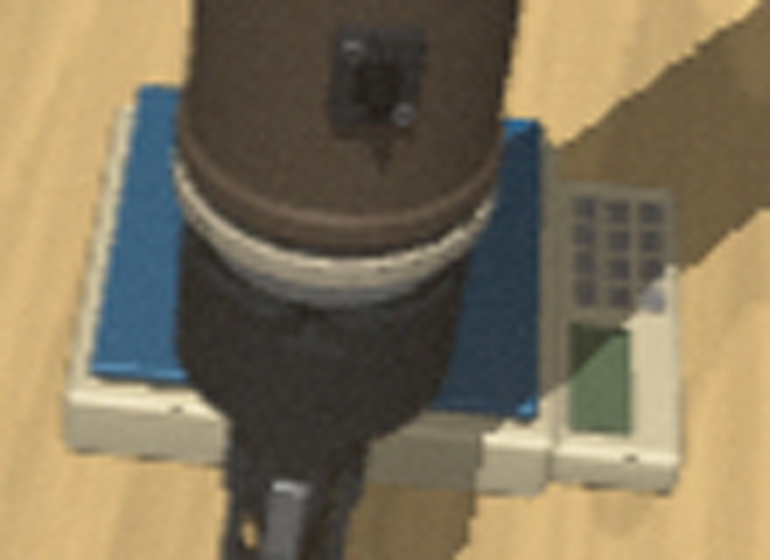

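View pics/side8.png

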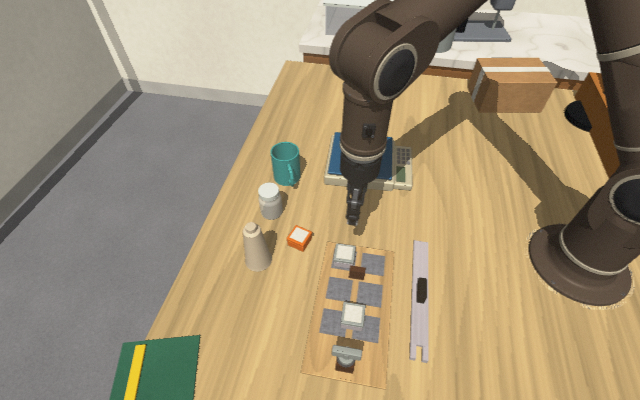

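```bash
python3 - <<'E'
from h import *
def q(n,c,L,z,off,s):
    A=np.array([atz(c,(off[0]+u/s,off[1]+v/s),z)*1000 for u,v in L])[:,:2]
    an=[(np.degrees(np.arctan2(*(A[(i+1)%4]-A[i])[::-1]))+45)%90-45 for i in range(4)]
    print(n,c,A.mean(0).round(1),np.round(an,1),np.round([np.linalg.norm(A[(i+1)%4]-A[i]) for i in range(4)],1))
q('C','top',[(252,264),(373,250),(386,364),(262,377)],.082,(360,180),6)
q('pan','top',[(78,127),(492,93),(540,513),(118,546)],.05,(360,180),6)
E
```

```text
C top [ 565.5 -232.2] [5.1 3.3 4.5 2.2] [50.6 47.1 51.5 46.6]
pan top [ 565.2 -235.4] [3.3 3.  2.9 3. ] [179.1 179.2 179.  178. ]
```

```bash

python3 -m crank '[[[-0.004,0.005,0.012],-0.016],[[-0.004,0.005,0.014],0],[[-0.004,0.005,0.014],0],[[-0.004,0.005,0.014],0],[[0,0,0.014],0]]' 
python3 -c "
from h import *
hold(3)
to(.568,.109,.02,181.5)
"
```

```text
time: 53.88
position: [0.5721, 0.1038, 0.0928]
ee_rot: [0.005, -0.008, 1.0, 0.006]
contact_force: [-0.1, -0.4, 0.3]
grip_width: 0.752
t 54.03 pos [0.5704 0.1027 0.0928] yaw -179.09 tilt [ 0.0075  0.0117 -0.9999] q7 0.666 F [-0.9  0.1  0.9] T [-0.    0.02 -0.04] w 0.751
shift [0.0029 0.0055 0.0729] min rows 2.0 turn(rad) -0.0102
```

```bash

python3 -m crank '[[[0.002,0.0025,0.012],-0.01],[[0.001,0.0025,0.014],0],[[0,0.001,0.014],0]]' 
python3 -c "
from h import *
hold(3)
to(.568,.109,.018,181.5)
im,d=get_image('side'); save('side9',im,(300,220,420,330),6)
"
```

```text
time: 54.28
position: [0.5695, 0.1103, 0.0538]
ee_rot: [0.007, -0.013, 1.0, 0.006]
contact_force: [0.6, 0.9, -0.3]
grip_width: 0.75
t 54.43 pos [0.5685 0.1097 0.053 ] yaw -178.49 tilt [ 0.0096  0.0123 -0.9999] q7 0.623 F [-0.2  0.5  0.8] T [-0.05 -0.04 -0.02] w 0.749
shift [ 0.0009 -0.0011  0.035 ] min rows 1.0 turn(rad) 0.0001
```

View pics/side9.png

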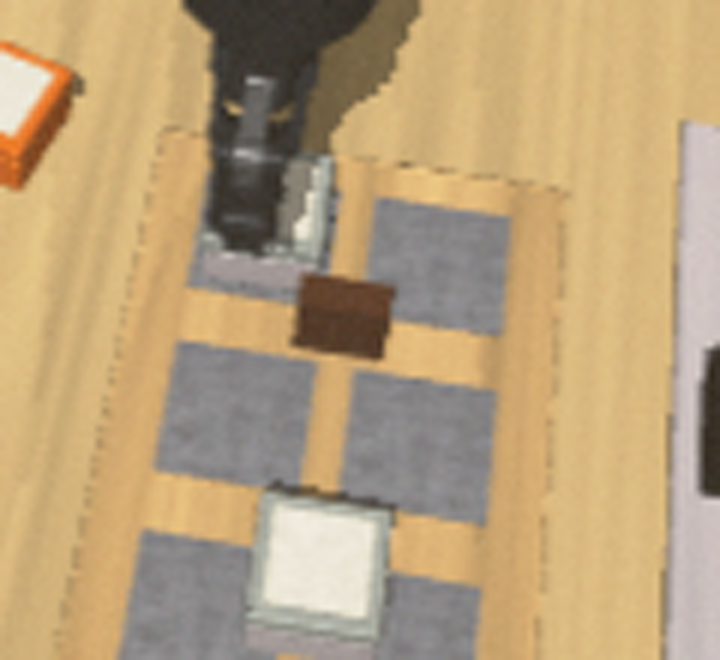

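```bash

python3 -m crank '[[[0.0005,-0.001,0.012],0],[[0,0,0.013],0],[[0,0,0.008],0]]' 
python3 -c "
from h import *
hold(3)
to(.568,.109,.018,181.5)
"
python3 -m crank '[[[0,0,0],0],[[0,0,0],0],[[0,0,0],0],[[0,0,0],0],[[0,0,0],0]]' -1 40
python3 -c "
from h import *
hold(2)
to(.568,.109,.018,181.5)
"
```

```text
time: 54.73
position: [0.5713, 0.1097, 0.0216]
ee_rot: [0.008, -0.013, 1.0, 0.007]
contact_force: [-1.3, -0.9, 0.5]
grip_width: 0.751
t 54.88 pos [0.5707 0.1098 0.0219] yaw -178.54 tilt [ 0.0147  0.0136 -0.9998] q7 0.591 F [ 0.3  0.4 -0.3] T [-0. -0. -0.] w 0.752
shift [ 0.0028 -0.0008  0.0039] min rows 1.0 turn(rad) -0.0007
time: 55.3
position: [0.5713, 0.1103, 0.0233]
ee_rot: [0.008, -0.013, 1.0, 0.007]
contact_force: [-0.4, 0.0, -1.8]
grip_width: 0.553
t 55.4 pos [0.5713 0.1103 0.0232] yaw -178.53 tilt [ 0.0161  0.0141 -0.9998] q7 0.591 F [-0.   0.9 -0.9] T [-0.08 -0.03 -0.01] w 0.55
shift [ 0.0034 -0.0013  0.0051] min rows 1.0 turn(rad) -0.0006
```

```bash

python3 -m crank '[[[0,0,-0.006],0],[[0,0,-0.012],0],[[0,0,-0.014],0],[[0,0,-0.014],0],[[0,0,-0.014],0],[[0,0,-0.014],0],[[0,-0.01,-0.014],0],[[0,-0.014,-0.014],0],[[0,-0.018,-0.014],0],[[0,-0.02,-0.01],0],[[0,-0.02,-0.005],0],[[0,-0.02,0],0]]'
python3 -c "
from h import *
hold(3)
to(.5748,-.2318,.15,183.4)
"
```

```text
time: 56.4
position: [0.5722, 0.0109, 0.1748]
ee_rot: [0.013, -0.019, 1.0, 0.008]
contact_force: [-0.5, 0.1, -2.5]
grip_width: 0.553
t 56.55 pos [0.5719 0.0093 0.173 ] yaw -178.05 tilt [ 0.0232  0.0163 -0.9996] q7 0.903 F [-0.   0.4 -0.7] T [ 0.02 -0.    0.  ] w 0.552
shift [ 0.0059 -0.2413  0.0191] min rows 6.0 turn(rad) -0.0253
```

```bash

python3 -m crank '[[[0,-0.01,0],0],[[0,-0.01,0],0],[[0,-0.01,0],0],[[0,-0.01,0],0],[[0,-0.01,0],0],[[0,-0.01,0],0],[[0,-0.01,0],0],[[0,-0.01,0],0],[[0,-0.01,0],0],[[0,-0.01,0],0],[[0,-0.01,0],0],[[0,-0.01,0],0]]'
python3 -c "
from h import *
hold(3)
to(.5748,-.2318,.15,183.4)
"
python3 -m crank '[[[0,-0.01,0],0],[[0,-0.01,0],0],[[0,-0.01,0],0],[[0,-0.01,0],0],[[0,-0.01,0],0],[[0,-0.01,0],0],[[0,-0.01,0],0],[[0,-0.01,0],0]]'
python3 -c "
from h import *
hold(3)
to(.5748,-.2318,.12,183.4)
"
```

```text
time: 57.55
position: [0.5762, -0.1181, 0.1726]
ee_rot: [0.012, -0.021, 1.0, 0.009]
contact_force: [-0.2, -0.5, -1.5]
grip_width: 0.553
t 57.7 pos [ 0.5761 -0.118   0.1725] yaw -177.76 tilt [ 0.0234  0.0182 -0.9996] q7 1.127 F [ 0.4  0.1 -1.3] T [-0.01  0.02 -0.  ] w 0.549
shift [ 0.0063 -0.114   0.0204] min rows 3.0 turn(rad) -0.0203
time: 58.37
position: [0.58, -0.2017, 0.1716]
ee_rot: [0.012, -0.023, 1.0, 0.009]
contact_force: [0.1, 0.1, -1.0]
grip_width: 0.546
t 58.52 pos [ 0.5799 -0.2016  0.1714] yaw -177.51 tilt [ 0.024   0.0195 -0.9995] q7 1.274 F [-1.1 -0.1 -1.5] T [ 0.01  0.03 -0.06] w 0.547
shift [ 0.0077 -0.0309  0.0506] min rows 2.0 turn(rad) -0.0159
```

```bash

python3 -m crank '[[[0.002,-0.008,0.008],-0.008],[[0.002,-0.008,0.01],-0.008],[[0.002,-0.008,0.01],0],[[0.001,-0.006,0.01],0],[[0,0,0.008],0]]'
python3 -c "
from h import *
hold(3)
to(.5748,-.2318,.098,183.4)
"
```

```text
time: 58.93
position: [0.5759, -0.2317, 0.1217]
ee_rot: [0.013, -0.033, 0.999, 0.009]
contact_force: [0.1, -0.1, -1.6]
grip_width: 0.552
t 59.08 pos [ 0.576  -0.2295  0.1225] yaw -176.18 tilt [ 0.0257  0.0208 -0.9995] q7 1.307 F [-0.5 -0.5 -1.3] T [-0.03  0.04  0.01] w 0.55
shift [ 0.002  -0.0027  0.0244] min rows 1.0 turn(rad) 0.0074
```

```bash

python3 -m crank '[[[0.002,-0.0025,0.008],0.0075],[[0,0,0.007],0],[[0,0,0.004],0]]'
python3 -c "
from h import *
hold(3)
to(.5748,-.2318,.098,183.4)
im,d=get_image('side'); save('side10',im,(315,100,425,200),7)
im,d=get_image('top'); save('top10',im,(360,180,460,305),6)
"
```

```text
time: 59.33
position: [0.5761, -0.2304, 0.104]
ee_rot: [0.015, -0.03, 0.999, 0.01]
contact_force: [0.2, 0.2, -0.3]
grip_width: 0.548
t 59.48 pos [ 0.576  -0.2305  0.1043] yaw -176.55 tilt [ 0.0285  0.0209 -0.9994] q7 1.289 F [-0.  -0.8 -1.3] T [-0.01  0.05 -0.03] w 0.55
shift [ 0.0014 -0.0014  0.0062] min rows 1.0 turn(rad) 0.001
```

View pics/side10.png

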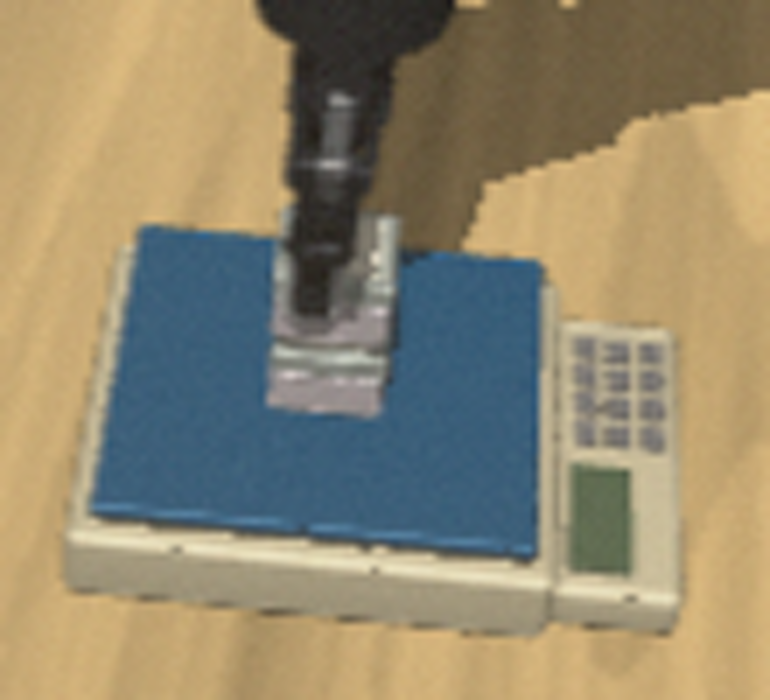

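```bash

python3 -m crank '[[[0.0014,-0.0014,0.003],0],[[0,0,0.002],0]]'
python3 -c "
from h import *
hold(3)
to(.5748,-.2318,.0972,183.4)
"
python3 -m crank '[[[0.0005,-0.0005,0.001],0],[[0,0,0.001],0]]'
python3 -c "
from h import *
hold(3)
to(.5748,-.2318,.0972,183.4)
"
```

```text
time: 59.75
position: [0.5757, -0.232, 0.1005]
ee_rot: [0.016, -0.03, 0.999, 0.01]
contact_force: [-0.9, -0.3, -2.2]
grip_width: 0.55
t 59.9 pos [ 0.5758 -0.2316  0.1006] yaw -176.53 tilt [ 0.0308  0.0206 -0.9993] q7 1.288 F [-0.4  0.3 -0.8] T [-0.09  0.02 -0.01] w 0.551
shift [ 0.0012 -0.0002  0.0033] min rows 1.0 turn(rad) 0.0013
time: 60.07
position: [0.5756, -0.2322, 0.0988]
ee_rot: [0.016, -0.03, 0.999, 0.01]
contact_force: [-0.9, 0.7, -1.6]
grip_width: 0.55
t 60.22 pos [ 0.5756 -0.232   0.0987] yaw -176.52 tilt [ 0.0312  0.0206 -0.9993] q7 1.287 F [-0.3  0.4 -2.2] T [-0.02  0.04 -0.02] w 0.551
shift [0.0008 0.0002 0.0015] min rows 1.0 turn(rad) 0.0014
```

```bash

python3 -m crank '[[[0.0008,0,0.001],0],[[0,0,0.0008],0]]'
python3 -c "
from h import *
hold(2)
to(.5748,-.2318,.0972,183.4)
"
python3 -m crank '[[[0,0,0.001],0]]'
python3 -c "
from h import *
hold(2)
to(.5748,-.2318,.0972,183.4)
"
```

```text
time: 60.38
position: [0.5749, -0.2319, 0.097]
ee_rot: [0.016, -0.031, 0.999, 0.01]
contact_force: [-1.0, -0.1, -1.9]
grip_width: 0.545
t 60.48 pos [ 0.575  -0.2319  0.0971] yaw -176.52 tilt [ 0.0315  0.0206 -0.9993] q7 1.285 F [-1.   0.3 -0.7] T [0.01 0.1  0.02] w 0.556
shift [ 0.0002  0.0001 -0.0001] min rows 1.0 turn(rad) 0.0015
time: 60.57
position: [0.5753, -0.2319, 0.0965]
ee_rot: [0.016, -0.031, 0.999, 0.01]
contact_force: [-2.2, 0.7, 9.0]
grip_width: 0.552
t 60.67 pos [ 0.5752 -0.2319  0.0967] yaw -176.52 tilt [ 0.0318  0.02   -0.9993] q7 1.285 F [-1.   0.1  4.5] T [-0.17  0.49 -0.  ] w 0.552
shift [ 0.0004  0.0002 -0.0005] min rows 1.0 turn(rad) 0.0014
```

```bash

python3 -m crank '[[[0,0,0],0],[[0,0,0],0],[[0,0,0],0],[[0,0,-0.008],0],[[0,0,-0.012],0],[[0,0,-0.014],0],[[0,0.01,-0.014],0],[[0,0.01,-0.014],0],[[0,0.02,-0.01],0],[[0,0.025,0],0],[[0,0.03,0],0],[[0,0.03,0],0]]' 0.5
python3 -m crank '[[[0,0.03,0],0],[[0,0.03,0],0],[[0,0.03,0],0],[[0,0.03,0],0],[[0,0.03,0],0],[[0,0.03,0],0],[[0,0.03,0],0],[[0.005,0.03,0],0.01],[[0.005,0.03,0],0.01],[[0.005,0.025,0],0.01],[[0.005,0.02,0],0],[[0,0.01,0],0]]'
python3 -c "
from h import *
hold(3)
to(.5203,.2565,.1,180.5)
for c in('top','side'):
    im,d=get_image(c); save(c+'11',im); np.save(c+'11.npy',d)
    if c=='top': save('crop11a',im,(360,180,460,305),6); save('crop11c',im,(195,220,300,285),7)
    else: save('crop11b',im,(315,100,425,200),7)
"
```

```text
time: 61.67
position: [0.5668, -0.1069, 0.1846]
ee_rot: [0.02, -0.025, 0.999, 0.008]
contact_force: [0.4, -0.0, 0.4]
grip_width: 0.751
time: 62.67
position: [0.5192, 0.2527, 0.2105]
ee_rot: [0.029, -0.018, 0.999, 0.01]
contact_force: [-0.3, 0.4, 0.2]
grip_width: 0.75
t 62.82 pos [0.5209 0.2501 0.2099] yaw -178.02 tilt [ 0.0582  0.0197 -0.9981] q7 0.506 F [0.9 0.3 0.2] T [-0.04  0.07 -0.04] w 0.748
shift [0.0068 0.0045 0.1097] min rows 3.0 turn(rad) 0.0259
```

View pics/crop11a.png

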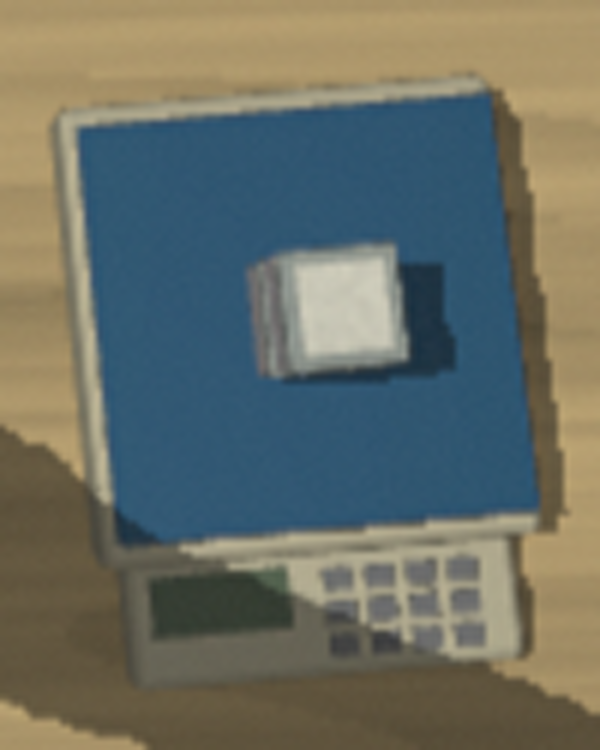

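View pics/side11.png

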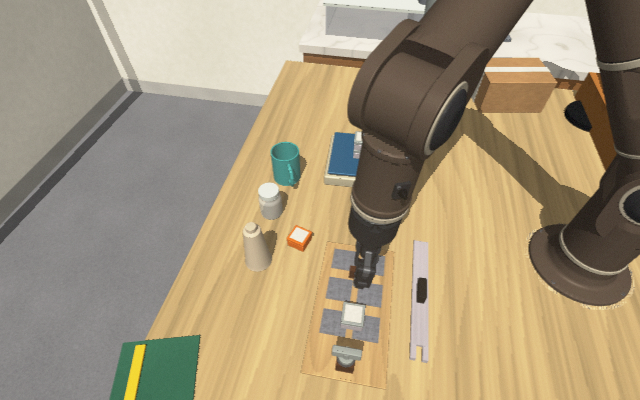

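```bash

python3 - <<'E'
from h import *
for c,b,s in (('top',(360,180,460,305),6),('side',(315,100,425,200),7)):
    im=cv2.imread(f'pics/{c}11.png'); im=cv2.resize(im[b[1]:b[3],b[0]:b[2]],None,fx=s,fy=s,interpolation=cv2.INTER_CUBIC)
    for (x,y,yaw,z,h,col) in [(.5652,-.2324,3.4,.082,.024,(0,0,255)),(.5652,-.2324,3.4,.114,.024,(0,255,255)),(.5645,-.234,3.3,.05,.09,(0,255,0))]:
        a=np.radians(yaw);P=[]
        for i,j in((1,1),(1,-1),(-1,-1),(-1,1)):
            p=proj(c,[x+h*(i*np.cos(a)-j*np.sin(a)),y+h*(i*np.sin(a)+j*np.cos(a)),z]);P.append((p-[b[0],b[1]]+.5)*s)
        cv2.polylines(im,[np.int32(P)],True,col,1)
    cv2.imwrite(f'pics/ov11{c}.png',im)
E
python3 -m crank '[[[0,-0.01,0.01],0],[[0,-0.01,0.01],0],[[0,-0.01,0.01],0],[[0,-0.01,0.01],0],[[0,-0.01,0.01],0],[[0,-0.01,0.01],0],[[0,-0.01,0.01],0],[[0,-0.01,0.01],0],[[0,-0.01,0.01],0],[[0,-0.01,0.01],0]]' >/dev/null
python3 -c "
from h import *
hold(3)
to(.5203,.2565,.1,180.5)
"
python3 -m crank '[[[0,0.028,-0.03],0],[[0,0.028,-0.03],0],[[0,0.028,-0.03],0],[[0,0.028,-0.03],0]]' >/dev/null
python3 -c "
from h import *
hold(3)
to(.5203,.2565,.1,180.5)
"
```

```text
t 63.9 pos [0.5315 0.1327 0.0965] yaw -178.87 tilt [ 0.0538  0.0155 -0.9984] q7 0.563 F [-0.4  0.2  1.3] T [0.05 0.09 0.02] w 0.753
shift [ 0.0085  0.124  -0.0021] min rows 3.0 turn(rad) 0.0111
t 64.38 pos [0.5219 0.2428 0.2177] yaw -179.04 tilt [ 0.0485  0.015  -0.9987] q7 0.513 F [ 0.1 -0.9 -1.1] T [-0.05  0.01 -0.03] w 0.75
shift [0.0071 0.0121 0.1177] min rows 3.0 turn(rad) 0.0081
```

View pics/ov11top.png

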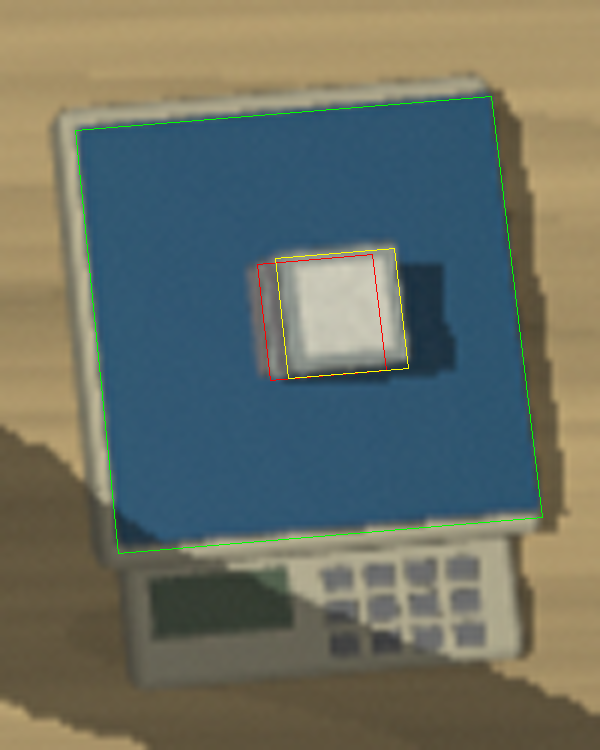

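```bash
for i in 1 2 3; do
python3 -m crank '[[[0,-0.01,0.01],0],[[0,-0.01,0.01],0],[[0,-0.01,0.01],0],[[0,-0.01,0.01],0],[[0,-0.01,0.01],0],[[0,-0.01,0.01],0],[[0,-0.01,0.01],0],[[0,-0.01,0.01],0],[[0,-0.01,0.01],0],[[0,-0.01,0.01],0]]' >/dev/null
python3 -c "
from h import *
hold(3)
to(.5203,.2565,.1,180.5)
"
python3 -m crank '[[[0,0.028,-0.03],0],[[0,0.028,-0.03],0],[[0,0.028,-0.03],0],[[0,0.028,-0.03],0]]' >/dev/null
python3 -c "
from h import *
hold(3)
to(.5203,.2565,.1,180.5)
"; done
```

```text
t 65.37 pos [0.5264 0.129  0.1021] yaw -179.3 tilt [ 0.041   0.0113 -0.9991] q7 0.571 F [0.3 0.8 0.4] T [-0.02  0.03  0.01] w 0.749
shift [0.0046 0.1275 0.0033] min rows 4.0 turn(rad) 0.0035
t 65.85 pos [0.5193 0.2396 0.2231] yaw -179.47 tilt [ 0.0361  0.011  -0.9993] q7 0.518 F [-0.7 -0.7  0.1] T [-0.08  0.02 -0.02] w 0.752
shift [0.0033 0.0156 0.1232] min rows 3.0 turn(rad) 0.0005
t 66.83 pos [0.5217 0.1255 0.108 ] yaw -179.73 tilt [ 0.0289  0.0075 -0.9996] q7 0.579 F [ 0.4  1.4 -0.7] T [0.03 0.04 0.02] w 0.749
shift [0.001 0.131 0.009] min rows 4.0 turn(rad) -0.004
t 67.32 pos [0.5169 0.2365 0.2287] yaw -179.9 tilt [ 0.0239  0.0072 -0.9997] q7 0.523 F [-0.2 -0.4 -1.5] T [-0.02  0.02  0.06] w 0.754
shift [-0.0004  0.019   0.1289] min rows 4.0 turn(rad) -0.007
t 68.3 pos [0.5171 0.122  0.114 ] yaw 179.83 tilt [ 0.0168  0.0039 -0.9999] q7 0.587 F [-0.1  0.2  0.7] T [-0.01  0.05 -0.04] w 0.753
shift [-0.0026  0.1344  0.0146] min rows 4.0 turn(rad) -0.0117
t 68.78 pos [0.5146 0.2335 0.2343] yaw 179.66 tilt [ 0.0118  0.0036 -0.9999] q7 0.528 F [ 0.5 -0.6 -1.4] T [-0.   -0.05 -0.01] w 0.749
shift [-0.004   0.0225  0.1345] min rows 4.0 turn(rad) -0.0147
```

```bash

python3 -m crank '[[[-0.001,0.003,0.012],-0.008],[[-0.001,0.003,0.012],-0.006],[[-0.001,0.003,0.012],0],[[0,0.003,0.012],0],[[0,0.003,0.012],0],[[0,0.003,0.012],0],[[0,0.001,0.012],0],[[0,0,0.012],0],[[0,0,0.012],0]]'
python3 -c "
from h import *
hold(3)
to(.5203,.2565,.06,180.5)
im,d=get_image('side'); save('side12',im,(300,260,420,370),6)
"
```

```text
time: 69.53
position: [0.5177, 0.2509, 0.1111]
ee_rot: [0.003, -0.004, 1.0, -0.0]
contact_force: [0.0, -0.2, 0.2]
grip_width: 0.755
t 69.68 pos [0.5174 0.2506 0.1116] yaw -179.54 tilt [ 5.5e-03 -6.0e-04 -1.0e+00] q7 0.411 F [0.  0.2 0.2] T [-0.02  0.    0.07] w 0.754
shift [-0.0027  0.0059  0.0516] min rows 2.0 turn(rad) -0.0007
```

View pics/side12.png

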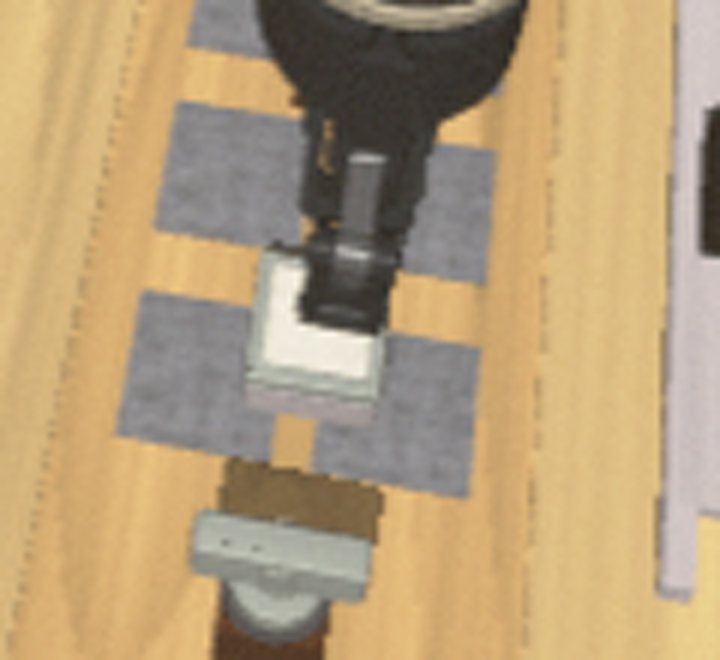

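```bash

python3 -m crank '[[[-0.001,0.003,0.012],0],[[-0.001,0.003,0.013],0],[[-0.001,0.001,0.013],0],[[0,0,0.013],0]]'
python3 -c "
from h import *
hold(3)
to(.5203,.2565,.018,180.5)
"
```

```text
time: 70.07
position: [0.5247, 0.2605, 0.0628]
ee_rot: [0.008, -0.003, 1.0, 0.002]
contact_force: [-0.6, -0.6, -0.6]
grip_width: 0.752
t 70.22 pos [0.5235 0.2598 0.0624] yaw -179.6 tilt [ 0.0122  0.0027 -0.9999] q7 0.356 F [ 0.5 -0.5 -0.6] T [-0.03  0.04  0.07] w 0.754
shift [ 0.0037 -0.0034  0.0444] min rows 2.0 turn(rad) -0.0018
```

```bash

python3 -m crank '[[[0.002,-0.002,0.012],0],[[0.002,-0.0015,0.013],0],[[0.001,0,0.012],0],[[0.001,0,0.006],0]]'
python3 -c "
from h import *
hold(3)
to(.5203,.2565,.016,180.5)
"
```

```text
time: 70.55
position: [0.5187, 0.2568, 0.0176]
ee_rot: [0.008, -0.003, 1.0, 0.002]
contact_force: [0.0, -0.0, -0.9]
grip_width: 0.752
t 70.7 pos [0.5188 0.2574 0.0188] yaw -179.6 tilt [ 0.0151  0.0048 -0.9999] q7 0.305 F [0.6 0.5 0.6] T [0.04 0.05 0.01] w 0.747
shift [-0.0014 -0.0009  0.0028] min rows 1.0 turn(rad) -0.0017
```

```bash

python3 -m crank '[[[-0.0015,-0.001,0.0025],0]]'
python3 -m crank '[[[0,0,0],0],[[0,0,0],0],[[0,0,0],0],[[0,0,0],0],[[0,0,0],0]]' -1 40
python3 -c "
from h import *
hold(2)
to(.5203,.2565,.016,180.5)
"
```

```text
time: 70.78
position: [0.5205, 0.2572, 0.017]
ee_rot: [0.008, -0.004, 1.0, 0.003]
contact_force: [-0.8, -0.0, -0.1]
grip_width: 0.749
time: 71.2
position: [0.522, 0.2574, 0.0184]
ee_rot: [0.009, -0.003, 1.0, 0.003]
contact_force: [0.6, -0.1, -1.7]
grip_width: 0.552
t 71.3 pos [0.5219 0.2574 0.0183] yaw -179.61 tilt [ 0.0181  0.0065 -0.9998] q7 0.307 F [-0.3  0.8 -1.1] T [-0.03  0.07 -0.01] w 0.556
shift [ 0.0016 -0.0009  0.0022] min rows 1.0 turn(rad) -0.002
```

```bash

python3 -m crank '[[[0,0,-0.006],0],[[0,0,-0.012],0],[[0,0,-0.016],0],[[0,0,-0.016],0],[[0,0,-0.016],0],[[0,-0.005,-0.016],0],[[0,-0.01,-0.016],0],[[-0.001,-0.015,-0.016],0],[[-0.002,-0.018,-0.016],0],[[-0.002,-0.02,-0.014],0],[[-0.002,-0.02,-0.01],0],[[-0.002,-0.02,-0.005],0]]'
python3 -c "
from h import *
hold(3)
to(.5676,-.232,.17,183.45)
"
```

```text
time: 72.3
position: [0.5263, 0.1533, 0.201]
ee_rot: [0.013, -0.011, 1.0, 0.006]
contact_force: [0.9, -0.5, -1.5]
grip_width: 0.554
t 72.45 pos [0.5267 0.1519 0.1995] yaw -179.0 tilt [ 0.0253  0.0108 -0.9996] q7 0.654 F [ 0.2 -0.3 -1.4] T [0.04 0.05 0.01] w 0.552
shift [-0.0334 -0.3849  0.0264] min rows 10.0 turn(rad) -0.0428
```

```bash

python3 -m crank '[[[-0.001,-0.012,0],0],[[-0.002,-0.018,0],-0.004],[[-0.002,-0.02,0.001],-0.004],[[-0.002,-0.02,0.001],-0.004],[[-0.002,-0.02,0.001],-0.004],[[-0.002,-0.02,0.001],-0.004],[[-0.002,-0.02,0.001],-0.004],[[-0.002,-0.02,0.001],0],[[-0.002,-0.02,0.001],0],[[-0.002,-0.018,0.001],0],[[-0.001,-0.014,0],0],[[-0.001,-0.01,0],0]]'
python3 -c "
from h import *
hold(3)
to(.5676,-.232,.16,183.45)
"
```

```text
time: 73.45
position: [0.5541, -0.0476, 0.1983]
ee_rot: [0.015, -0.035, 0.999, 0.008]
contact_force: [0.5, -0.8, -1.4]
grip_width: 0.554
t 73.6 pos [ 0.554  -0.0468  0.1982] yaw -176.02 tilt [ 0.0305  0.0184 -0.9994] q7 1.05 F [-0.3 -0.2 -0.8] T [-0.05  0.01  0.01] w 0.552
shift [ 0.0005 -0.1863  0.0351] min rows 5.0 turn(rad) 0.0092
```

```bash

python3 -m crank '[[[0,-0.01,0.001],0.003],[[0,-0.013,0.002],0.003],[[0,-0.014,0.002],0.003],[[0,-0.014,0.002],0],[[0,-0.014,0.002],0],[[0,-0.014,0.002],0],[[0,-0.014,0.002],0],[[0,-0.014,0.002],0],[[0,-0.014,0.002],0],[[0,-0.013,0.002],0],[[0,-0.012,0.002],0],[[0,-0.01,0.001],0]]'
python3 -c "
from h import *
hold(3)
to(.5676,-.232,.15,183.45)
"
```

```text
time: 74.6
position: [0.5653, -0.2137, 0.1712]
ee_rot: [0.016, -0.033, 0.999, 0.009]
contact_force: [-0.3, -0.2, -0.9]
grip_width: 0.552
t 74.75 pos [ 0.5653 -0.2125  0.1715] yaw -176.29 tilt [ 0.0306  0.0202 -0.9993] q7 1.312 F [-0.2  1.8 -0.9] T [ 0.   -0.01 -0.03] w 0.545
shift [-0.0004 -0.02    0.0211] min rows 1.0 turn(rad) 0.0046
```

```bash

python3 -m crank '[[[0,-0.007,0.006],0.004],[[0,-0.007,0.008],0],[[0,-0.005,0.008],0],[[0,0,0.006],0]]'
python3 -c "
from h import *
hold(3)
to(.5676,-.232,.1245,183.45)
"
```

```text
time: 75.08
position: [0.5689, -0.2293, 0.1429]
ee_rot: [0.017, -0.033, 0.999, 0.009]
contact_force: [-0.1, -0.1, -1.4]
grip_width: 0.555
t 75.23 pos [ 0.5686 -0.2277  0.1433] yaw -176.17 tilt [ 0.0331  0.0212 -0.9992] q7 1.319 F [-0.3  0.6 -1.4] T [0.02 0.04 0.01] w 0.55
shift [ 0.002  -0.0046  0.0187] min rows 1.0 turn(rad) 0.0066
```

```bash

python3 -m crank '[[[0.001,-0.0025,0.006],0.0066],[[0.001,-0.002,0.004],0],[[0,0,0.002],0]]'
python3 -c "
from h import *
hold(3)
to(.5676,-.232,.1245,183.45)
im,d=get_image('side'); save('side13',im,(315,90,425,200),7)
"
```

```text
time: 75.48
position: [0.568, -0.2312, 0.1313]
ee_rot: [0.018, -0.031, 0.999, 0.01]
contact_force: [-0.3, 0.1, -0.7]
grip_width: 0.557
t 75.63 pos [ 0.5682 -0.2308  0.1317] yaw -176.47 tilt [ 0.0349  0.0214 -0.9992] q7 1.311 F [-0.1 -0.3 -0.4] T [0.03 0.   0.04] w 0.553
shift [ 0.0009 -0.0013  0.0072] min rows 1.0 turn(rad) 0.0014
```

View pics/side13.png

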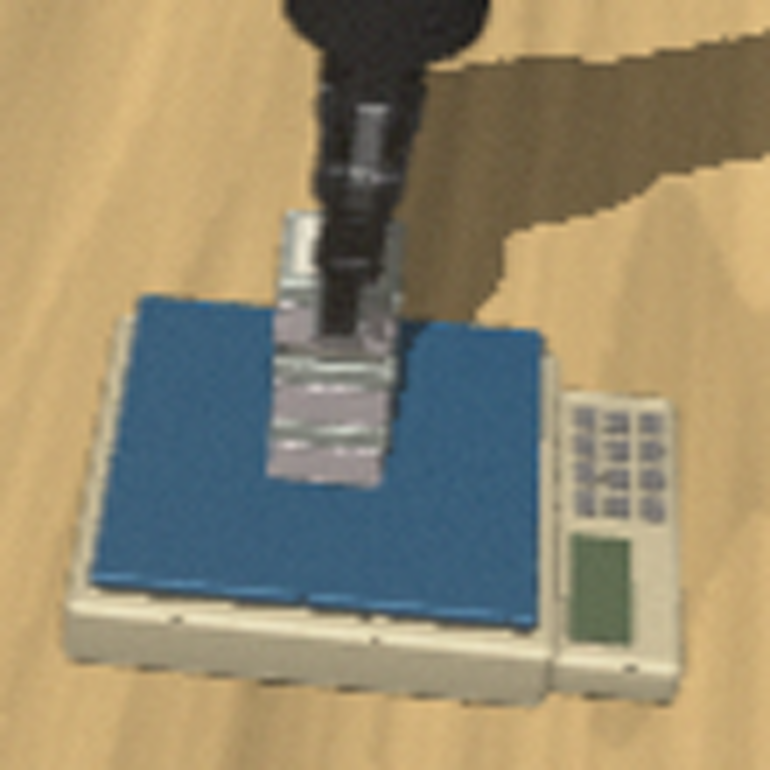

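Side view: the held tin sits in line over the two stacked (column x ≈ 270–395 in the crop). Lower it.

```bash

python3 -m crank '[[[0.001,-0.0012,0.003],0],[[0,0,0.002],0]]'
python3 -c "
from h import *
hold(3)
to(.5676,-.232,.1245,183.45)
"
python3 -m crank '[[[0.0004,0,0.0012],0],[[0,0,0.0008],0]]'
python3 -c "
from h import *
hold(2)
to(.5676,-.232,.1245,183.45)
"
```

```text
time: 75.85
position: [0.568, -0.2319, 0.1274]
ee_rot: [0.019, -0.031, 0.999, 0.01]
contact_force: [0.3, 0.5, -1.2]
grip_width: 0.554
t 76.0 pos [ 0.5681 -0.2315  0.1275] yaw -176.44 tilt [ 0.0364  0.0213 -0.9991] q7 1.309 F [-0.1 -0.6 -0.5] T [ 0.02  0.08 -0.03] w 0.553
shift [ 0.0006 -0.0005  0.0029] min rows 1.0 turn(rad) 0.0019
time: 76.17
position: [0.5679, -0.2315, 0.1256]
ee_rot: [0.019, -0.031, 0.999, 0.01]
contact_force: [0.4, 0.3, -0.7]
grip_width: 0.552
t 76.27 pos [ 0.5679 -0.2314  0.1256] yaw -176.43 tilt [ 0.0366  0.0213 -0.9991] q7 1.307 F [-0.2  0.3 -1.5] T [-0.04  0.03 -0.02] w 0.553
shift [ 0.0003 -0.0006  0.001 ] min rows 1.0 turn(rad) 0.002
```

```bash

python3 -m crank '[[[0.0003,-0.0004,0.001],0]]'
python3 -c "
from h import *
hold(2)
to(.5676,-.232,.1245,183.45)
"
python3 -m crank '[[[0,0,0.0008],0]]'
python3 -c "
from h import *
hold(2)
to(.5676,-.232,.1245,183.45)
"
```

```text
time: 76.35
position: [0.5678, -0.2317, 0.1248]
ee_rot: [0.019, -0.031, 0.999, 0.01]
contact_force: [0.1, 0.3, -1.4]
grip_width: 0.555
t 76.45 pos [ 0.5676 -0.2319  0.1244] yaw -176.44 tilt [ 0.0365  0.0213 -0.9991] q7 1.307 F [-0.2  0.4 -1.8] T [-0.1   0.07 -0.02] w 0.554
shift [-0.     -0.0001 -0.0001] min rows 1.0 turn(rad) 0.0019
time: 76.53
position: [0.5677, -0.232, 0.1239]
ee_rot: [0.019, -0.031, 0.999, 0.01]
contact_force: [-1.2, -1.1, 8.5]
grip_width: 0.55
t 76.63 pos [ 0.5677 -0.2319  0.1241] yaw -176.44 tilt [ 0.0368  0.021  -0.9991] q7 1.307 F [-0.7  0.5  3.3] T [-0.13  0.32 -0.05] w 0.552
shift [ 0.0001 -0.0001 -0.0004] min rows 1.0 turn(rad) 0.0019
```

Contact. Release, rise, and back away.

```bash

python3 -m crank '[[[0,0,0],0],[[0,0,0],0],[[0,0,0],0],[[0,0,-0.008],0],[[0,0,-0.012],0],[[0,0,-0.016],0],[[0,0,-0.02],0],[[0,0,-0.02],0],[[0,0,-0.02],0],[[0.015,0,-0.01],0],[[0.02,0,0],0],[[0.02,0,0],0]]' 0.5
python3 -m crank '[[[0.02,0.02,0],0],[[0.02,0.03,0],0],[[0.02,0.03,0],0],[[0,0.03,0],0],[[0,0.03,0],0],[[0,0.03,0],0],[[0,0.03,0],0],[[0,0.02,0],0],[[0,0.01,0],0],[[0,0,0],0],[[0,0,0],0]]'
python3 - <<'E'
from h import *
hold(3)
to(.5,0,.2)
for c in('top','side'):
    im,d=get_image(c); save(c+'14',im); np.save(c+'14.npy',d)
    if c=='top': save('crop14a',im,(360,180,460,305),6)
    else: save('crop14b',im,(315,90,425,200),7)
E
```

```text
time: 77.63
position: [0.512, -0.2343, 0.2443]
ee_rot: [0.023, -0.034, 0.999, 0.01]
contact_force: [0.3, -0.1, 0.0]
grip_width: 0.748
time: 78.55
position: [0.4327, 0.0015, 0.2572]
ee_rot: [0.027, -0.033, 0.999, 0.002]
contact_force: [0.4, 0.2, 1.0]
grip_width: 0.748
t 78.7 pos [4.327e-01 2.000e-04 2.566e-01] yaw -176.38 tilt [ 0.0536  0.0075 -0.9985] q7 1.242 F [-0.3 -0.2  0.7] T [-0.03  0.04 -0.02] w 0.754
shift [-0.064  -0.0047  0.0601] min rows 2.0 turn(rad) None
```

View pics/crop14a.png

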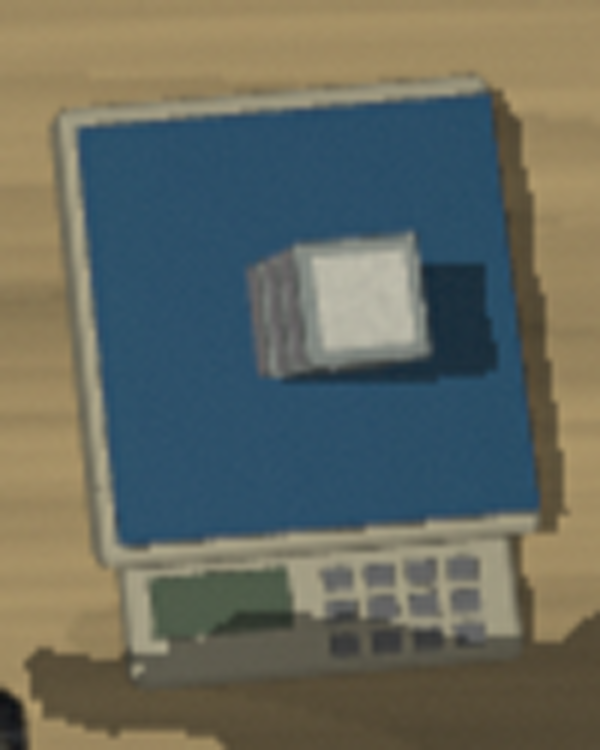

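View pics/crop14b.png

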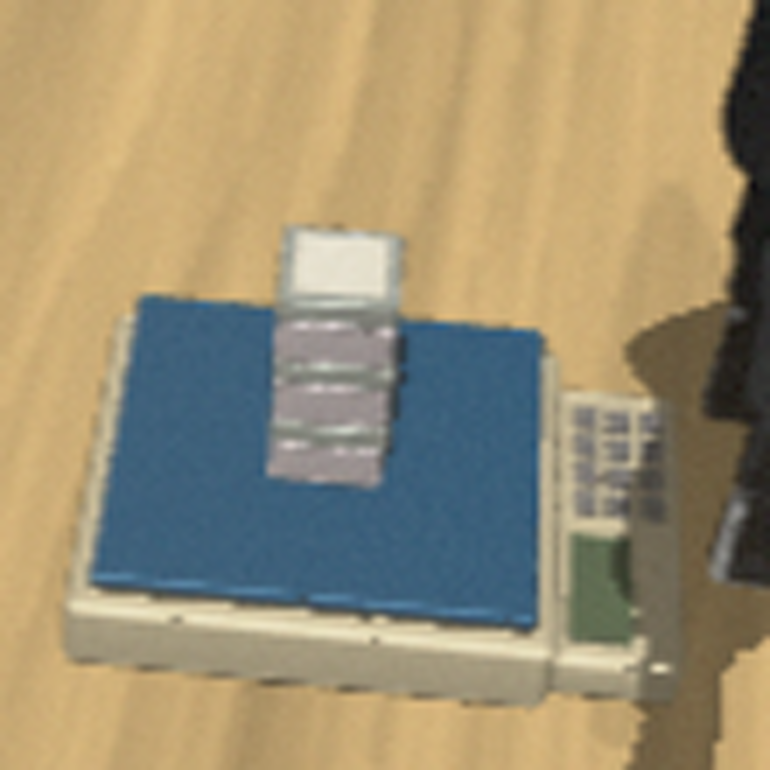

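View pics/side14.png

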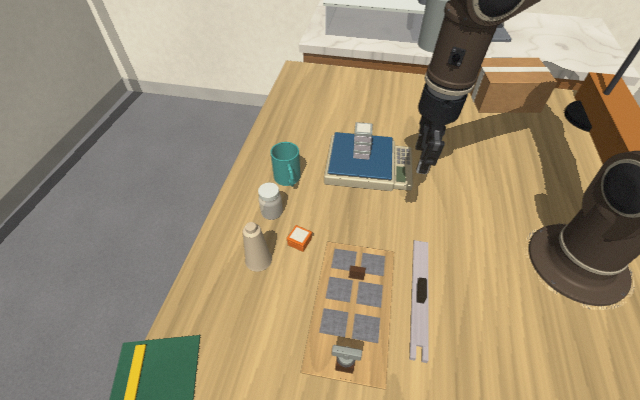

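View pics/top14.png

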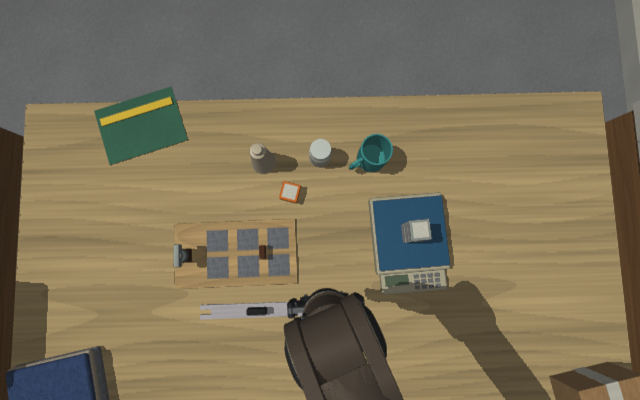

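```bash

python3 - <<'E'
from h import *
c='side';b=(315,90,425,200);s=7
im=cv2.imread(f'pics/{c}14.png'); im=cv2.resize(im[b[1]:b[3],b[0]:b[2]],None,fx=s,fy=s,interpolation=cv2.INTER_CUBIC)
im2=cv2.resize(cv2.imread('pics/top14.png')[180:305,360:460],None,fx=6,fy=6,interpolation=cv2.INTER_CUBIC)
for c,b,s,I in (('side',b,7,im),('top',(360,180),6,im2)):
  for z,col in((.05,(0,0,255)),(.082,(0,165,255)),(.114,(0,255,255)),(.146,(0,255,0))):
    a=np.radians(3.4);P=[]
    for i,j in((1,1),(1,-1),(-1,-1),(-1,1)):
        h=.024;p=proj(c,[.5657+h*(i*np.cos(a)-j*np.sin(a)),-.2322+h*(i*np.sin(a)+j*np.cos(a)),z]);P.append((p-[b[0],b[1]]+.5)*s)
    cv2.polylines(I,[np.int32(P)],True,col,1)
out=np.hstack([im[200:550,200:470],im2[180:430,200:480][:250].copy() if 0 else cv2.resize(im2[200:410,220:470],(417,350))])
cv2.imwrite('pics/ov14.png',out)
P=cloud('side',np.load('side14.npy')); m=comp(P,(.48,.3),(.58,.39),.08,.12); print('nut top z',np.percentile(P[m][:,2],[50,90]))
E
```

```text
nut top z [0.08882924 0.09050624]
```

View pics/ov14.png

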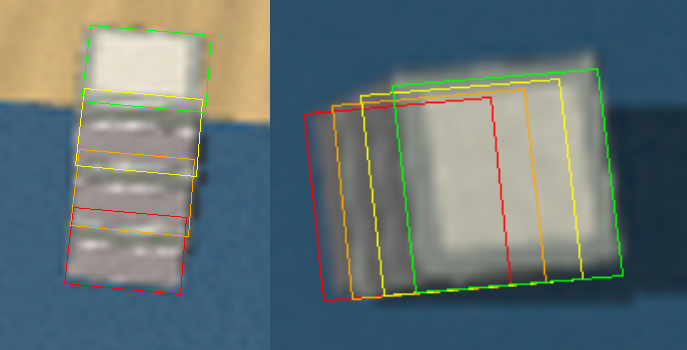

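```bash
python3 -c "
from rig import ticket
print(ticket.finish_job())"
```

```text
the job is handed in; nothing more can be done
None
```

The job is done and handed in at about 79 s of the 210 s allowed; no verdict was reported.

- **Nut and bar:** I loosened the nut 3.3 rad clockwise, lifted the bar 8 mm, slid it out 68 mm and laid it on the bench, 4–5 cm clear of the board. The bar rests on its prongs, so one end sits about 5 mm higher. I then ran the nut back until the torque rose to about 1.5 N m. The last depth reading puts the wing top at 0.0905 m, where it should be fully down.
- **Tins:** Three tins were present. One was knocked under the bar during the run and was picked up from there. All three are stacked on the pan. Model overlays in the last two pictures show the column in line to about 1–2 mm, turned about 3.4° like the pan, and about 2 mm off the pan's centre.
- **Bystanders:** The mug, thread cone, jar and orange look-alike were not touched.

**Disagreements and drift:**
- The two cameras disagreed by 3–5 mm in y. I resolved that from where the jaws centred on the parts.
- The tool's tilt drifted by up to about 3°. I corrected it before most grasps, but the second and third tins were lowered about 2° off level. They sat flat after release.
- One move with the bar held went the wrong way, in +x at height, and touched nothing.

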